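# Restock and cover the portion-cup dispenser

## Task

Restock the cup dispenser: drop every pack of portion cups that stands on the table down the tube, mouth up, ramming the column with the plunger as you go until, with all the packs in, it presses firmly against the bottom; then stand the plunger back upright on the table. Only after that, fetch the lid, which lies too flat on the chopping block to be picked up: edge it, still lying flat, out over the block's front edge until most of its tongue hangs clear, pinch the tongue and lay the lid flat and centred over the tube's mouth. Do not let the lid fall to the table, and leave the other things alone.

Things in the scene. Friction and masses are not known exactly. Their poses are not given: they have to be found in the camera images.
- pack_a_center (a point): pack of nested white portion cups standing mouth up (two or three of the packs a, b, c are present): 57 mm across its rims, 46 mm tall, 45 g; the lowest cup tapers to 41 mm at the foot, the rims begin 21 mm above the foot. This point is its centre, 23 mm above its foot; z runs up its axis. Treat the top as a solid face at the level of the top rim
- pack_a: the same pack; origin at the centre of its underside
- pack_b_center (a point): pack of nested white portion cups standing mouth up (two or three of the packs a, b, c are present): 57 mm across its rims, 46 mm tall, 45 g; the lowest cup tapers to 41 mm at the foot, the rims begin 21 mm above the foot. This point is its centre, 23 mm above its foot; z runs up its axis. Treat the top as a solid face at the level of the top rim
- pack_b: the same pack; origin at the centre of its underside
- pack_c_center (a point): pack of nested white portion cups standing mouth up (two or three of the packs a, b, c are present): 57 mm across its rims, 46 mm tall, 45 g; the lowest cup tapers to 41 mm at the foot, the rims begin 21 mm above the foot. This point is its centre, 23 mm above its foot; z runs up its axis. Treat the top as a solid face at the level of the top rim
- pack_c: the same pack; origin at the centre of its underside
- tube_mouth (a point): cup dispenser, an upright steel tube on a round base that is fixed to the table: this point is the centre of its open mouth, level with the rim, 170 mm above the table. Inside diameter 61 mm, outside 72 mm at the collar; base 110 mm across. A 16 mm slot down its front shows the lift disc. z runs up the tube axis
- lift_disc (a joint): stiff lift disc inside the tube, a slide in m: 0 = fully down on its stop (its top is then 20 mm above the table, 150 mm below the mouth), grows upward, so the disc's top is 20 mm + this value above the table. It stays wherever it is pushed; the packs' weight does not move it, pushing it down takes about 5 N and somewhat more when fast. The three packs together stand 138 mm tall, so they end below the mouth only with the disc fully down
- plunger_handle (a point): plunger standing upright on its foot: 150 mm tall, foot disc 54 mm across and 10 mm thick, steel stem 16 mm, black handle 28 mm in diameter from 90 to 142 mm above the underside of the foot, wider cap (34 mm) above that. about 0.22 kg. This point is the middle of the handle, on the axis, 116 mm above the underside of the foot; z runs up the axis. The foot bears on the rim of the top pack in the tube
- plunger: the same plunger; origin at the centre of the underside of its foot
- lid_disc (a point): flat steel lid of the dispenser, 4 mm thick, about 70 g: a round disc 96 mm across with a straight tongue 40 mm wide, which sticks out along +x and ends 119 mm from the disc's centre. It lies flat on the chopping block, tongue towards the front edge. This point is the centre of the disc at half its thickness; z is normal to it. It balances about 25 mm from the disc's centre towards the tongue
- lid: the same lid; origin at the centre of the underside of its disc
- lid_tongue (a point): point on the middle line of the lid's tongue, 80 mm from the disc's centre, half-way through the thickness: where to pinch it
- lid_tip (a point): outer end of the lid's tongue, 119 mm from the disc's centre
- block_edge (a point): middle of the front upper edge (the edge nearest the robot) of the thick wooden chopping block, which is 220 mm deep, 280 mm wide, 50 mm tall and does not move; x points from the edge into the block, y along the edge, z up. A point with negative x hangs out over the table. A wall shelf hangs 0.68 m above the table over everything with world x above 0.58: keep the wrist low there
- small_tub: bystander, to be left alone: small green lidded tub, 63 mm wide, 39 mm tall, standing on a rear corner of the chopping block; origin at the centre of its underside
- tape_roll: bystander, to be left alone: roll of masking tape, 98 mm across, 25 mm tall, lying on the table; origin at the centre of its underside
- spice_jar: bystander, to be left alone: spice jar with a yellow cap, 45 mm wide, 100 mm tall, standing on the table; origin at the centre of its underside

How it is judged:
By the outcome, as a careful person would: the job done as asked, in the order asked, and still so for the second after the job is handed in, with the robot touching nothing.
Of pack_a, pack_b, pack_c only 2 to 3 are there at a start; the rules pass over those that are not, and their reading is None.
At some moment in a run one of pack_a, pack_b, pack_c may be knocked a few centimetres aside while the robot is not near it.
It also fails if it takes over 210 s, if anything falls off the work surface, if the arm or the gripper's body presses on something with over 40 N, if the wrist force passes 120 N, or if a joint passes its speed limit or range.

## Robot

A 6-joint arm with a two-finger parallel gripper is mounted at the origin on a cart in front of the work surface, level with it; the furniture and walls round the work are solid. World frame = base frame: x ahead of the robot, y to its left, z up, the work surface at z = 0. Lengths are in m, angles in rad, forces in N, time in s.
With the tool pointing down it reaches from about 0.375 to 0.975 m from the base axis. Payload 3.8 kg.
Tool frame: the origin (TCP) lies on the centre line of the jaws, within the pads' length; the fingertips stand 11 mm ahead of it and the grasp point (between the pads) lies 8 mm behind it; z points along the fingers, x is the direction in which the jaws open and shut, and the axes are right-handed (so a half turn about z gives the same grasp; the last joint's range is limited). The gripper opens to 88 mm and grips with 3 to 60 N. Pads are 18 mm wide; open, the fingers measure 123 mm over their backs; the gripper's body (75 mm by 187 mm) begins 45 mm behind the grasp point.
Start: joints at [-1.194, 0.264, 1.604, -0, 1.274, -0.037], TCP at [0.271, -0.618, 0.25] pointing down, gripper open.
Joint ranges: [-2.63, 2.63], [-0.94, 2.18], [0.31, 2.57], [-1.31, 4.45], [0, 2.66], [-2.55, 2.55]. Speed limits (rad/s): [2.57, 2.57, 3.14, 3.14, 3.14, 3.14].

## Interface

Orientations are given as a unit quaternion [x, y, z, w].
In Python, from workcell import r, vision, ticket gives the robot as it stands.
- The arm moves only by the tool step_arm, never from a script. Its argument "targets" is a list of rows, each a list of 3 entries, a list of its own where there are three numbers: the shift along the tool's x, y, z in m, then the turn about the tool's z in degrees, then the opening, from 0 (shut) to 1 (fully open). A call has 1 to 20 rows; each row is the pose to reach, as a shift and turn from the pose commanded when the call began, along the tool's axes at that moment; what a row does not reach only later rows make up. A row lasts 1/12 s, in which the tool goes at most 41.7 mm and 7.16 degrees, less where a joint would pass 70% of its speed; a pose out of reach is approached as far as the arm can. A call with a gripper value outside its range is refused whole. The fingers move at their own pace and stop on an object; "grip_force" is the grip in N (left out, the last holds). Time passes only in rows, so rows that repeat a pose let the fingers close. It gives the time, the measured TCP pose, the force and the opening at its end, in the units of the state.
- r.observe(): the state, without advancing time (a new reading comes with each control period).
- vision.camera(name): name is "scene" or "side" or "wrist"; returns the picture (480x640x3 uint8, red, green, blue); there is no depth.
- vision.calibration(name): a dict with "fx", "fy", "cx", "cy" (pixels), "k1" (the pictures are not rectified: a ray, as slopes to the right and down, at radius r is drawn at 1 + k1 r^2 times it, then the intrinsics apply), "R" (3x3) and "t" (3): a world point X has camera coordinates R X + t. Camera axes: x right, y down, z forward; pixel columns grow to the right and rows downward; lengths in m; the calibration is good to about 2 mm. A picture is of the moment at which its call begins: read the wrist's pose just before it. calibration takes no time and is no camera call; for the wrist camera it gives the pose at the moment of the call.
- ticket.sign_off(): hands the job in, once; it reports no verdict.
The state is a dict: "clock": time; "joint_pos": joint angles; "joint_vel": joint speeds; "joint_efforts": joint torques, N m; "tcp_pos": TCP position; "ee_rot": TCP orientation; "wrist_force": force on the tool from outside, world axes, zero at the start; "torque": the same for the moment, N m; "grip_width": finger opening in m.
Only numpy, scipy, OpenCV 4.12 (cv2) and the standard library are available. Lean on these libraries where they do the work, as an engineer would, in place of code of your own. Each camera call takes 0.05 s, during which the arm holds its last target.

## Working session

There is one attempt and no reset: what is moved stays moved. The work goes in short steps, Python scripts to look and compute and a tool call to move; the robot and the scene stay as the last step left them, time stands still between calls to the robot, and variables do not carry over. Pictures are saved under pics/ and viewed, and the job is handed in when it is done.

Besides the shell and the picture viewer there is one more tool, called after ">>>" as name(argument=value, ...), one argument or row to a line, values as JSON. step_arm: Moves the arm, as the interface text tells. Its arguments: {"type":"object","properties":{"targets":{"type":"array"},"grip_force":{"type":"number"}},"required":["targets"]}

```bash
mkdir -p pics; ls; cat > h.py <<'E'
import numpy as np, cv2
from workcell import r, vision, ticket
def snap(name,fn):
    cal=vision.calibration(name)
    im=vision.camera(name)
    cv2.imwrite('pics/'+fn,im[:,:,::-1]); np.savez('pics/'+fn+'.npz',im=im,**{k:np.array(v) for k,v in cal.items()})
    return im,cal
def load(fn):
    d=np.load('pics/'+fn+'.npz'); return d['im'],{k:d[k] for k in d if k!='im'}
def ray(cal,u,v):
    K=np.array([[cal['fx'],0,cal['cx']],[0,cal['fy'],cal['cy']],[0,0,1]],float)
    p=cv2.undistortPoints(np.array([[[u,v]]],float),K,np.array([float(cal['k1']),0,0,0]))[0,0]
    R=np.array(cal['R']);t=np.array(cal['t'])
    return -R.T@t, R.T@np.array([p[0],p[1],1])
def onz(cal,u,v,z):
    o,d=ray(cal,u,v); return o+d*(z-o[2])/d[2]
def proj(cal,X):
    K=np.array([[cal['fx'],0,cal['cx']],[0,cal['fy'],cal['cy']],[0,0,1]],float)
    R=np.array(cal['R'])
    return cv2.projectPoints(np.array(X,float).reshape(-1,1,3),cv2.Rodrigues(R)[0],np.array(cal['t'],float),K,np.array([float(cal['k1']),0,0,0]))[0][:,0]
def tri(c1,p1,c2,p2):
    o1,d1=ray(c1,*p1);o2,d2=ray(c2,*p2)
    A=np.stack([d1,-d2],1);s=np.linalg.lstsq(A,o2-o1,rcond=None)[0]
    a=o1+d1*s[0];b=o2+d2*s[1];return (a+b)/2,np.linalg.norm(a-b)
def toolR():
    from scipy.spatial.transform import Rotation as Ro
    return Ro.from_quat(r.observe()['ee_rot']).as_matrix()
def shift(X):
    s=r.observe();return toolR().T@(np.array(X)-np.array(s['tcp_pos']))
E
python3 - <<'E'
from h import *
print(r.observe())
for n in ['scene','side','wrist']:
    im,c=snap(n,n+'0.png'); print(n,c)
E
```

```text
pics
{'clock': 0.0, 'joint_pos': array([-1.19388336e+00,  2.64746247e-01,  1.60530930e+00, -2.89542040e-05,
        1.27366741e+00, -3.68887894e-02]), 'joint_vel': array([ 4.04590832e-04,  1.29677461e-03, -3.94884882e-04,  1.24587730e-03,
       -2.47189388e-05,  1.86170564e-03]), 'joint_efforts': array([-1.37451185e-03, -5.02117360e+01, -3.56874919e+01,  7.25673535e-02,
        2.94898194e-02, -1.36812291e-04]), 'tcp_pos': array([ 0.27117137, -0.61742838,  0.24842755]), 'ee_rot': array([ 8.37287080e-01, -5.46762481e-01, -8.77737642e-04, -6.03583815e-04]), 'wrist_force': array([ 0.17996116,  0.32607918, -0.20209678]), 'torque': array([-0.01264522, -0.03485535,  0.03586676]), 'grip_width': 0.08806913597842801}
scene {'fx': 535.5868023174543, 'fy': 535.5868023174543, 'cx': 322.55720531209346, 'cy': 246.16734840809548, 'k1': -0.06911503933922025, 'R': array([[-0.83522168, -0.54963294, -0.01756077],
       [-0.28757932,  0.46377865, -0.83797822],
       [ 0.46872474, -0.69484746, -0.54542105]]), 't': array([0.42424092, 0.24774389, 1.29004384])}
side {'fx': 522.2541210603356, 'fy': 522.2541210603356, 'cx': 321.19834156672846, 'cy': 237.96385020582025, 'k1': -0.02900945051362627, 'R': array([[-0.82454079, -0.56533676,  0.02295271],
       [-0.32723402,  0.44339003, -0.83445981],
       [ 0.46157381, -0.69555706, -0.55059059]]), 't': array([0.39944329, 0.28421786, 1.03406615])}
wrist {'fx': 416.6548365167779, 'fy': 416.6548365167779, 'cx': 318.2748671552038, 'cy': 236.67881772359254, 'k1': -0.012949099785748944, 'R': array([[ 4.02795796e-01, -9.15289439e-01, -8.88331955e-04],
       [-8.83274028e-01, -3.88960706e-01,  2.61794883e-01],
       [-2.39963618e-01, -1.04665238e-01, -9.65123127e-01]]), 't': array([-0.67519283, -0.03623144,  0.38857729])}
```

View pics/scene0.png

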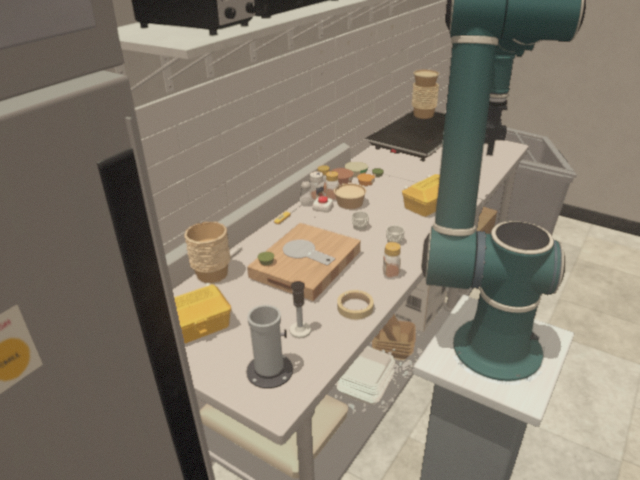

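View pics/side0.png

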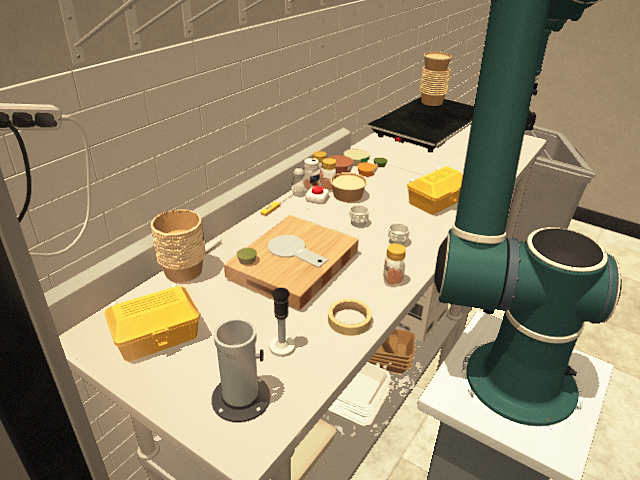

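View pics/wrist0.png

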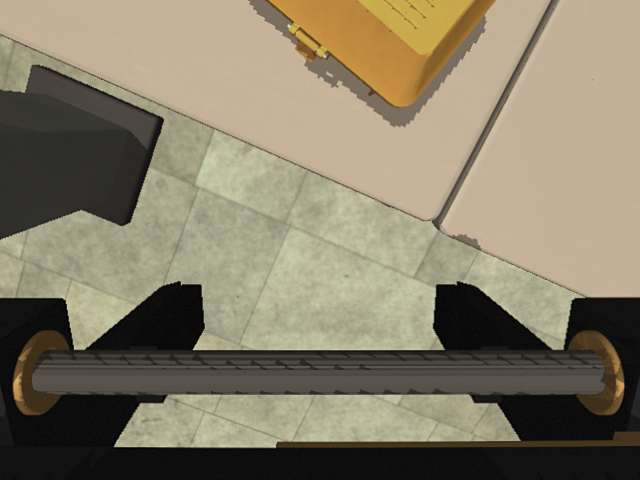

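The scene picture shows the tube at (266,340), the plunger at (299,310), and the lid on the block at (307,250). Two packs stand at (360,220) and (396,235), the jar is at (392,262), the tape at (355,304) and the tub at (266,258). I'll enlarge both views and check for a third pack.

```bash
python3 - <<'E'
from h import *
a,c=load('scene0.png');b,c2=load('side0.png')
cv2.imwrite('pics/zs.png',cv2.resize(a[150:350,230:430],(800,800),interpolation=3)[:600,:,::-1])
cv2.imwrite('pics/zs2.png',cv2.resize(a[270:400,220:390],None,fx=4.5,fy=4.5,interpolation=3)[:600,:,::-1])
cv2.imwrite('pics/zd.png',cv2.resize(b[170:320,220:420],(800,600),interpolation=3)[:,:,::-1])
cv2.imwrite('pics/zd2.png',cv2.resize(b[280:420,200:386],(800,600),interpolation=3)[:,:,::-1])
E
```

```text
(no output)
```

View pics/zs.png

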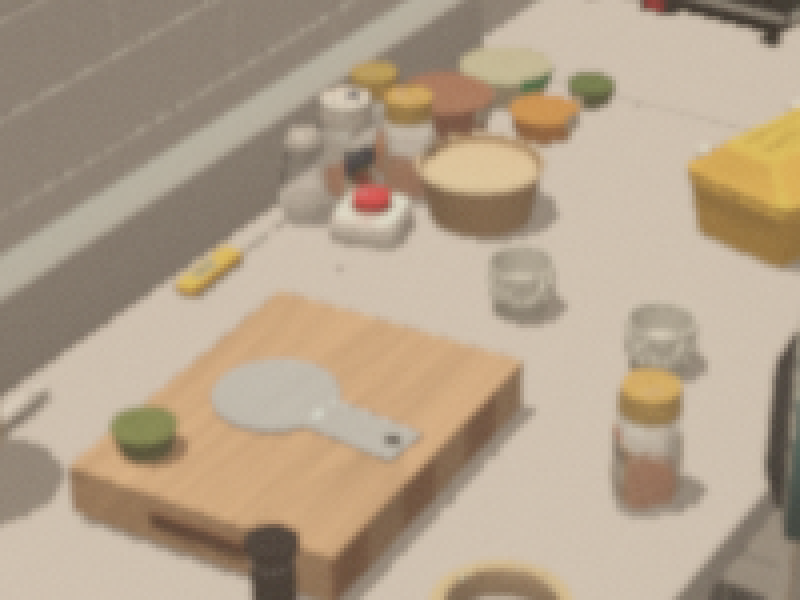

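View pics/zs2.png

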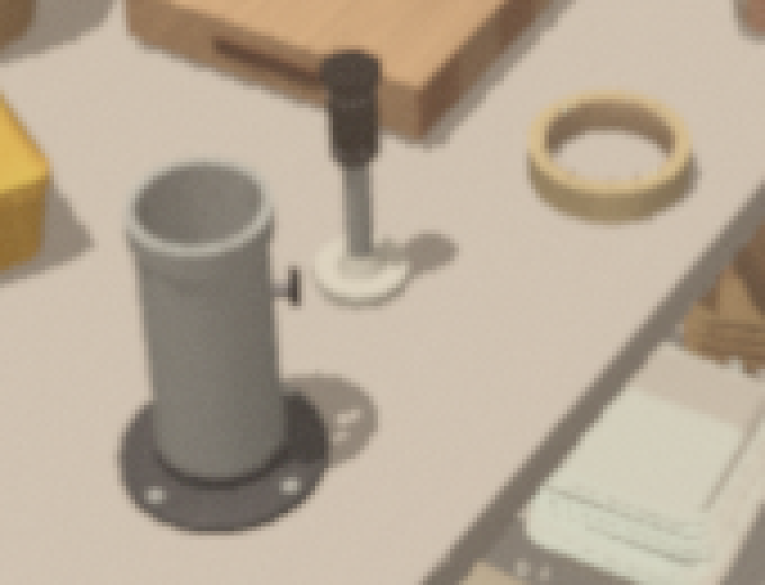

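View pics/zd.png

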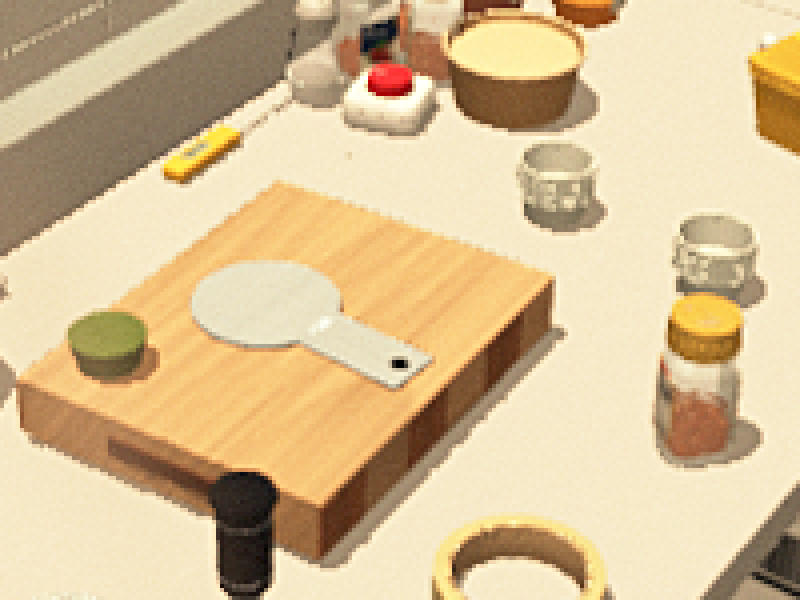

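View pics/zd2.png

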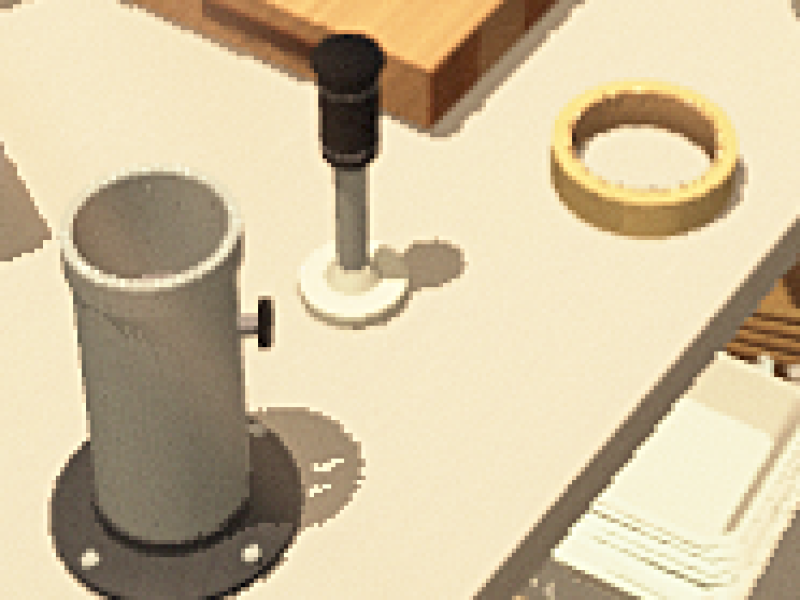

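```bash
python3 - <<'E'
from h import *
np.set_printoptions(precision=4,suppress=True)
a,c=load('scene0.png');b,d=load('side0.png')
S=lambda x,y:(230+x/4,150+y/4); D=lambda x,y:(220+x/4,170+y/4)
S2=lambda x,y:(220+x/4.5,270+y/4.5); D2=lambda x,y:(200+x*186/800,280+y*140/600)
def T(n,p,q,z): print(n,'sc',onz(c,*p,z)[:2],'sd',onz(d,*q,z)[:2],'tri',*tri(c,p,d,q))
T('pack1',S(522,268),D(557,162),.046)
T('pack2',S(660,322),D(715,236),.046)
T('tube',S2(200,208),D2(152,228),.170)
T('plcap',S2(351,72),D2(347,62),.150)
T('plfoot',S2(361,268),D2(354,284),.010)
T('lid',S(276,395),D(266,304),.054)
T('hole',S(393,439),D(400,363),.054)
T('tape',S2(610,142),D2(644,143),.025)
T('jar',S(651,395),D(707,313),.1)
T('tub',S(145,420),D(108,330),.089)
T('blk right',S(522,362),D(554,278),.05)
T('blk near',S(332,557),D(320,505),.05)
T('blk back',S(285,292),D(278,182),.05)
T('blk left',S(72,468),D(18,380),.05)
T('knob',S2(294,286),D2(264,322),.1)
E
```

```text
pack1 sc [ 0.5615 -0.3075] sd [ 0.568  -0.3117] tri [ 0.8345 -0.7952 -0.2755] 0.0005801606735695213
pack2 sc [ 0.428 -0.291] sd [ 0.4311 -0.2909] tri [ 0.4744 -0.3903 -0.0208] 0.0007766760578581954
tube sc [0.4189 0.3566] sd [0.4222 0.3562] tri [0.4201 0.3569 0.1707] 0.002747727506099095
plcap sc [0.4359 0.2103] sd [0.4388 0.211 ] tri [0.4311 0.2187 0.1581] 0.0026897156917746654
plfoot sc [0.4381 0.208 ] sd [0.4389 0.21  ] tri [0.4292 0.2209 0.0243] 0.0014690838427428151
lid sc [ 0.6153 -0.0387] sd [ 0.6178 -0.0377] tri [ 0.5878 -0.0009  0.0855] 0.0022773540779090127
hole sc [ 0.5112 -0.0362] sd [ 0.5138 -0.0355] tri [ 0.5125 -0.0359  0.054 ] 0.0026066674665332986
tape sc [0.3677 0.054 ] sd [0.3707 0.0553] tri [0.3753 0.0439 0.0145] 0.003270646326097791
jar sc [ 0.3517 -0.12  ] sd [ 0.3604 -0.1318] tri [ 0.4486 -0.3304 -0.0487] 0.005232526368541418
tub sc [0.6423 0.0779] sd [0.6443 0.0791] tri [0.6166 0.1079 0.1161] 0.0014716907169117258
blk right sc [ 0.4873 -0.1785] sd [ 0.4895 -0.1766] tri [ 0.5091 -0.2149  0.0224] 0.0027151340873546965
blk near sc [0.4739 0.0961] sd [0.4766 0.0967] tri [0.4733 0.0991 0.0527] 0.002590443869686
blk back sc [ 0.6997 -0.1693] sd [ 0.7063 -0.1661] tri [0.531  0.0594 0.2194] 0.0038553168114506355
blk left sc [0.6871 0.109 ] sd [0.6916 0.1096] tri [0.6583 0.1402 0.0812] 0.0031681252884904073
knob sc [0.3976 0.3168] sd [0.3994 0.3192] tri [0.3876 0.3306 0.1162] 0.0024090108756234956
```

>>> step_arm(
  targets=[
    [[-0.199, -0.338, -0.05], -66.3, 1],
    [[-0.199, -0.338, -0.05], -66.3, 1],
    [[-0.199, -0.338, -0.05], -66.3, 1],
    [[-0.199, -0.338, -0.05], -66.3, 1],
    [[-0.199, -0.338, -0.05], -66.3, 1],
    [[-0.199, -0.338, -0.05], -66.3, 1],
    [[-0.199, -0.338, -0.05], -66.3, 1],
    [[-0.199, -0.338, -0.05], -66.3, 1],
    [[-0.199, -0.338, -0.05], -66.3, 1],
    [[-0.199, -0.338, -0.05], -66.3, 1],
    [[-0.199, -0.338, -0.05], -66.3, 1],
    [[-0.199, -0.338, -0.05], -66.3, 1],
    [[-0.199, -0.338, -0.05], -66.3, 1],
    [[-0.199, -0.338, -0.05], -66.3, 1],
  ],
)

```text
clock: 1.32
tcp_pos: [0.4999, -0.3009, 0.2991]
ee_rot: [1.0, -0.001, -0.001, -0.0]
wrist_force: [-0.8, -0.6, -0.8]
grip_width: 0.0882
```

```bash
python3 - <<'E'
from h import *
s=r.observe();print(s['tcp_pos'],s['ee_rot'],s['wrist_force'],s['joint_pos'])
for n in ['wrist','scene']:
    im,c=snap(n,n+'1.png')
    if n=='wrist': print(-np.array(c['R']).T@c['t'])
print(proj(load('wrist1.png')[1],[[.42,.357,.17],[.565,-.31,.046],[.429,-.291,.046]]))
E
```

```text
[ 0.49992766 -0.30089424  0.29911092] [ 9.99999450e-01 -8.64855006e-04 -5.90784267e-04 -4.92009427e-05] [-0.82469208 -0.566354   -0.76383441] [-5.84163193e-01  6.50404736e-02  1.74281980e+00 -5.84868097e-04
  1.33477282e+00 -5.82296423e-01]
[ 0.50052936 -0.23439193  0.43453053]
[[ 163.38854528 -985.5567247 ]
 [ 386.37290828  205.68349469]
 [ 241.90910339  185.85012492]]
```

View pics/wrist1.png

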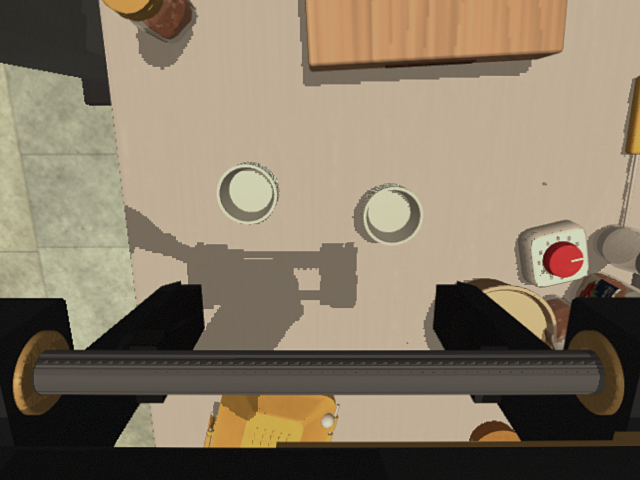

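View pics/scene1.png

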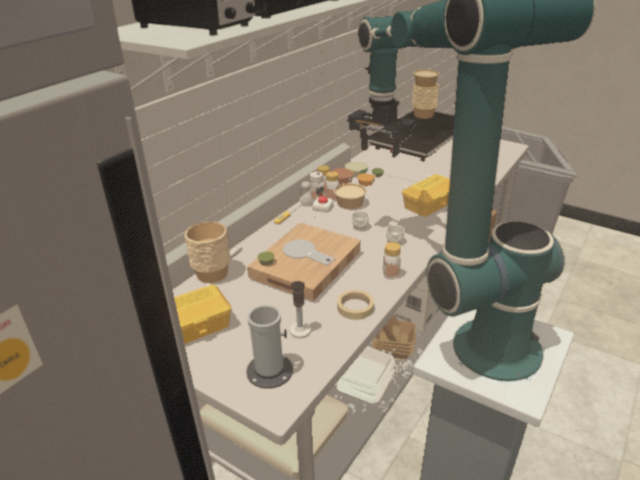

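Two packs show: rim ellipses at about (248,194) and (391,214). I'll fit the rims and cast rays onto z = 0.046.

```bash
cat >> h.py <<'E'
def packs(im,cal,zt=.046,show=None):
    g=im.astype(int); m=((g.min(2)>150)&(g.max(2)-g.min(2)<28)).astype(np.uint8)
    m=cv2.morphologyEx(m,cv2.MORPH_CLOSE,np.ones((5,5)))
    if show: cv2.imwrite('pics/'+show,m*255)
    out=[]
    for k in cv2.findContours(m,cv2.RETR_EXTERNAL,cv2.CHAIN_APPROX_NONE)[0]:
        if cv2.contourArea(k)<800: continue
        (u,v),(w,h),_=cv2.fitEllipse(cv2.convexHull(k))
        p=onz(cal,u,v,zt); q=onz(cal,u+w/2,v,zt);out.append((u,v,w,h,p[:2].round(4),2*np.linalg.norm(p-q)))
    return out
E
python3 - <<'E'
from h import *
im,c=load('wrist1.png')
for o in packs(im,c,show='m1.png'): print(o)
E
```

```text
(no output)
```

View pics/m1.png

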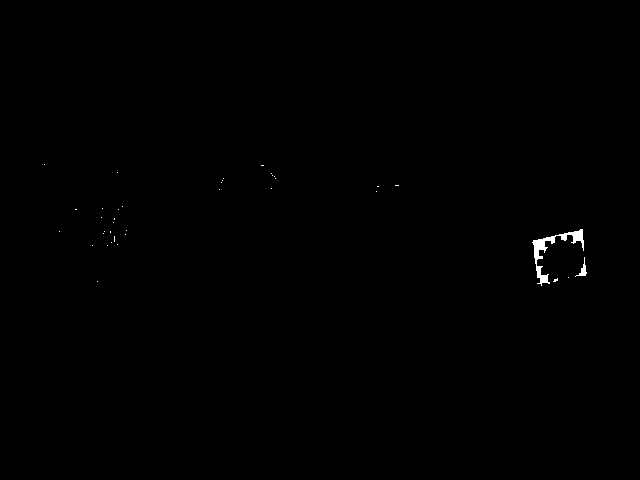

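```bash
python3 - <<'E'
from h import *
im,c=load('wrist1.png')
for u,v in [(248,190),(275,190),(220,200),(320,200),(248,222),(391,210),(421,215)]: print(u,v,im[v,u])
m=((im[...,1].astype(int)-im[...,0]>-6)&(im[...,1]>120)).astype(np.uint8)
cv2.imwrite('pics/m2.png',m*255)
m=cv2.morphologyEx(m,cv2.MORPH_CLOSE,np.ones((7,7)))
for k in cv2.findContours(m,cv2.RETR_EXTERNAL,cv2.CHAIN_APPROX_NONE)[0]:
    if cv2.contourArea(k)<800: continue
    (u,v),(w,h),_=cv2.fitEllipse(cv2.convexHull(k)); bx=cv2.boundingRect(k)
    p=onz(c,u,v,.046);print(u,v,w,h,bx,p)
E
```

```text
248 190 [205 207 175]
275 190 [204 206 174]
220 200 [155 152 128]
320 200 [190 171 148]
248 222 [202 201 170]
391 210 [206 203 171]
421 215 [209 206 174]
151.82131958007812 371.4640808105469 17.863862991333008 64.14151000976562 (114, 404, 41, 43) [ 0.32315334 -0.48888376  0.046     ]
560.1849365234375 257.00531005859375 57.73101043701172 67.87247467041016 (531, 229, 57, 58) [ 0.73846099 -0.36135336  0.046     ]
391.2356262207031 213.8959503173828 59.262996673583984 61.83989715576172 (363, 184, 59, 61) [ 0.56996855 -0.31795359  0.046     ]
247.5181427001953 192.6202392578125 61.007041931152344 62.62965393066406 (217, 162, 61, 62) [ 0.43396541 -0.29739367  0.046     ]
52.52632522583008 204.09503173828125 168.09585571289062 298.88580322265625 (0, 63, 137, 287) [ 0.24762592 -0.30800246  0.046     ]
```

View pics/m2.png

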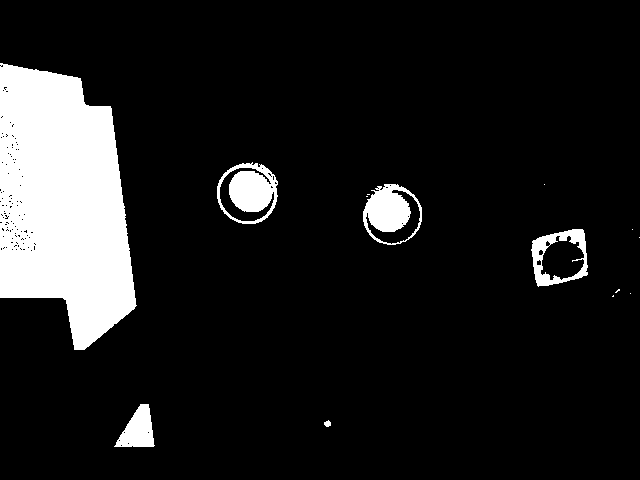

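The fits put pack2 at about (0.434, -0.298) and pack1 at about (0.570, -0.319). I'll go down over pack2 for a closer look.

>>> step_arm(
  targets=[
    [[-0.066, -0.003, 0.18], 0, 1],
    [[-0.066, -0.003, 0.18], 0, 1],
    [[-0.066, -0.003, 0.18], 0, 1],
    [[-0.066, -0.003, 0.18], 0, 1],
    [[-0.066, -0.003, 0.18], 0, 1],
    [[-0.066, -0.003, 0.18], 0, 1],
    [[-0.066, -0.003, 0.18], 0, 1],
  ],
)

```text
clock: 2.0
tcp_pos: [0.4333, -0.297, 0.1185]
ee_rot: [1.0, -0.001, -0.001, -0.001]
wrist_force: [1.1, -0.7, 0.3]
grip_width: 0.0884
```

```bash
cat >> h.py <<'E'
def rims(fn):
    im,c=load(fn)
    m=((im[...,1].astype(int)-im[...,0]>-6)&(im[...,1]>120)).astype(np.uint8)
    m=cv2.morphologyEx(m,cv2.MORPH_CLOSE,np.ones((7,7)))
    for k in cv2.findContours(m,cv2.RETR_EXTERNAL,cv2.CHAIN_APPROX_NONE)[0]:
        if cv2.contourArea(k)<800: continue
        (u,v),(w,h),_=cv2.fitEllipse(cv2.convexHull(k)); bx=cv2.boundingRect(k)
        print(round(u),round(v),round(w),round(h),bx,onz(c,u,v,.046))
E
python3 - <<'E'
from h import *
s=r.observe();print(s['tcp_pos'],s['ee_rot'],s['wrist_force'])
im,c=snap('wrist','wrist2.png');rims('wrist2.png')
print(proj(c,[list(s['tcp_pos'][:2])+[.046]]))
E
```

```text
[ 0.43329591 -0.29696778  0.11854171] [ 0.99999805 -0.00104523 -0.00131175 -0.00103835] [ 1.07810443 -0.73365257  0.30937431]
550 253 34 79 (510, 236, 81, 37) [ 0.55504294 -0.29609758  0.046     ]
317 256 105 116 (264, 198, 108, 76) [ 0.4329152  -0.29745489  0.046     ]
42 206 121 332 (0, 58, 112, 292) [ 0.29259711 -0.27050808  0.046     ]
[[317.52955241 255.01454888]]
```

View pics/wrist2.png

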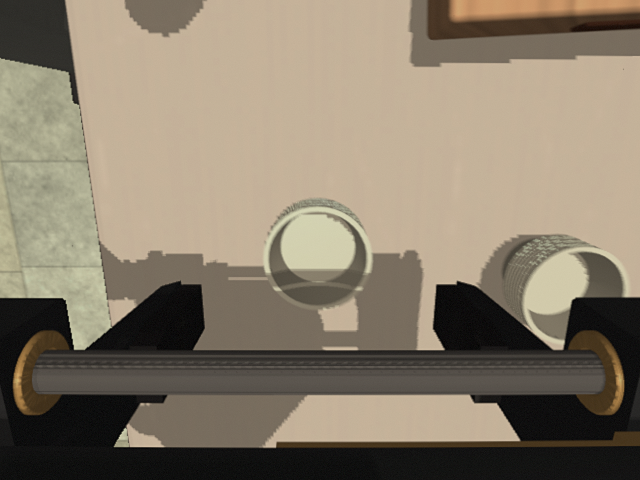

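>>> step_arm(
  targets=[
    [[0, 0, 0.04], 0, 1],
    [[0, 0, 0.079], 0, 1],
    [[0, 0, 0.079], 0, 1],
    [[0, 0, 0.079], 0, 1],
    [[0, 0, 0.079], 0, 0],
    [[0, 0, 0.079], 0, 0],
    [[0, 0, 0.079], 0, 0],
    [[0, 0, 0.079], 0, 0],
    [[0, 0, 0.079], 0, 0],
    [[0, 0, 0.079], 0, 0],
    [[0, 0, 0.079], 0, 0],
    [[0, 0, 0.079], 0, 0],
  ],
  grip_force=12,
)

```text
clock: 3.05
tcp_pos: [0.4356, -0.2976, 0.0422]
ee_rot: [1.0, 0.0, 0.001, 0.001]
wrist_force: [-1.3, 0.0, 6.6]
grip_width: 0.0567
```

>>> step_arm(
  targets=[
    [[0, 0, -0.04], 0, 0],
    [[0, 0, -0.08], 0, 0],
    [[0, 0, -0.12], 0, 0],
    [[-0.014, -0.04, -0.15], 0, 0],
    [[-0.014, -0.547, -0.259], 0, 0],
    [[-0.014, -0.547, -0.259], 0, 0],
    [[-0.014, -0.547, -0.259], 0, 0],
    [[-0.014, -0.547, -0.259], 0, 0],
    [[-0.014, -0.547, -0.259], 0, 0],
    [[-0.014, -0.547, -0.259], 0, 0],
    [[-0.014, -0.547, -0.259], 0, 0],
    [[-0.014, -0.547, -0.259], 0, 0],
    [[-0.014, -0.547, -0.259], 0, 0],
    [[-0.014, -0.547, -0.259], 0, 0],
    [[-0.014, -0.547, -0.259], 0, 0],
    [[-0.014, -0.547, -0.259], 0, 0],
    [[-0.014, -0.547, -0.259], 0, 0],
    [[-0.014, -0.547, -0.259], 0, 0],
    [[-0.014, -0.547, -0.259], 0, 0],
  ],
)

```text
clock: 4.63
tcp_pos: [0.4204, 0.2512, 0.2999]
ee_rot: [1.0, 0.002, 0.0, 0.0]
wrist_force: [-0.3, -0.4, -1.3]
grip_width: 0.0566
```

```bash
python3 - <<'E'
from h import *
s=r.observe();print(s['tcp_pos'],s['ee_rot'],s['wrist_force'],s['grip_width'])
im,c=snap('wrist','wrist3.png')
print(proj(c,[[.42,.357,.17]]))
E
```

```text
[0.42042882 0.25123515 0.29986978] [9.99998468e-01 1.74291247e-03 8.89739931e-05 1.32666602e-04] [-0.29019218 -0.35596302 -1.28230513] 0.05661448789882886
[[317.13558884  54.34350867]]
```

View pics/wrist3.png

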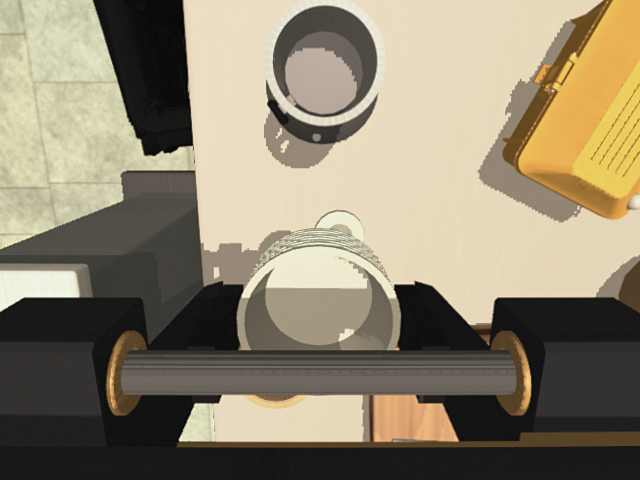

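```bash
python3 - <<'E'
from h import *
im,c=load('wrist3.png')
z=cv2.resize(im[0:140,240:410],None,fx=4.2,fy=4.2,interpolation=3);cv2.imwrite('pics/z3.png',z[:,:,::-1])
for u,v in [(326,64),(266,64),(386,64),(326,127),(326,117)]: print(u,v,onz(c,u,v,.17))
E
```

```text
326 64 [0.42528441 0.35168815 0.17      ]
266 64 [0.38964435 0.35154997 0.17      ]
386 64 [0.46094308 0.35187832 0.17      ]
326 127 [0.42561005 0.31541655 0.17      ]
326 117 [0.42555659 0.32135081 0.17      ]
```

View pics/z3.png

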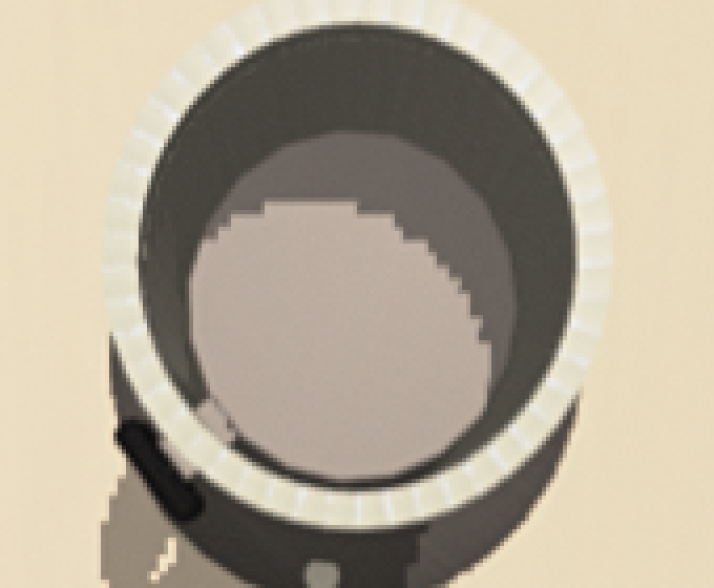

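The bore centre is at about (325,60.6), which gives (0.425, 0.3535). The disc top is roughly 0.11 high. Next I'll hold the pack over the mouth.

>>> step_arm(
  targets=[
    [[0.005, -0.04, 0], 0, 0],
    [[0.005, -0.08, 0], 0, 0],
    [[0.005, -0.1035, 0.03], 0, 0],
    [[0.005, -0.1035, 0.065], 0, 0],
    [[0.005, -0.1035, 0.065], 0, 0],
    [[0.005, -0.1035, 0.065], 0, 0],
    [[0.005, -0.1035, 0.065], 0, 0],
  ],
)

```text
clock: 5.27
tcp_pos: [0.4263, 0.3522, 0.2356]
ee_rot: [1.0, -0.001, 0.0, 0.0]
wrist_force: [0.3, -0.7, -0.3]
grip_width: 0.0565
```

```bash
python3 - <<'E'
from h import *
s=r.observe();print(s['tcp_pos'],s['ee_rot'],s['wrist_force'],s['grip_width'])
o=[]
for n in ['wrist','side','scene']:
    im,c=snap(n,n+'4.png')
    if n=='wrist': continue
    p=proj(c,[[.425,.3535,.18]])[0].astype(int)
    o.append(cv2.resize(im[p[1]-70:p[1]+80,p[0]-50:p[0]+50],(400,600),interpolation=3))
cv2.imwrite('pics/z4.png',np.hstack(o)[:,:,::-1])
E
```

```text
[0.4263022  0.35220604 0.23556144] [ 9.99999622e-01 -8.48951974e-04  6.68347163e-05  1.75378563e-04] [ 0.25698503 -0.66890785 -0.31159434] 0.056514434808081764
```

View pics/wrist4.png

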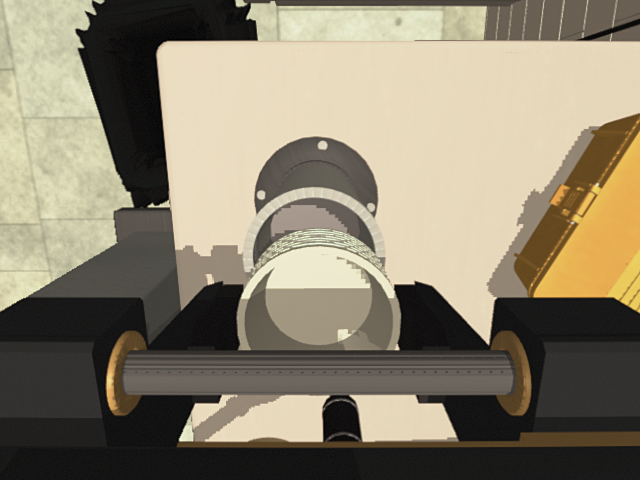

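View pics/z4.png

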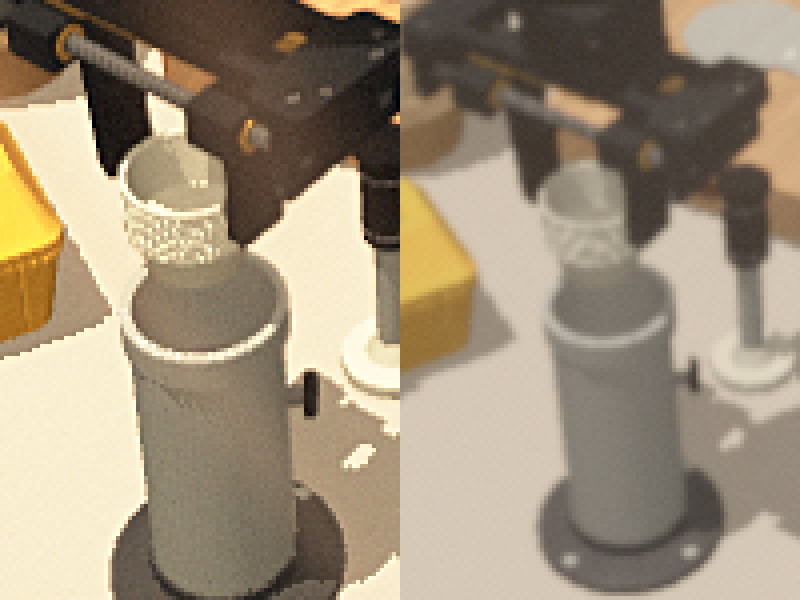

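```bash
python3 - <<'E'
from h import *
im,c=load('wrist4.png')
z=cv2.resize(im[130:350,230:410],None,fx=2.7,fy=2.7,interpolation=3);cv2.imwrite('pics/z5.png',z[:,:,::-1])
for u,v in [(244,235),(385,235),(314.5,186),(314.5,196)]: print(u,v,onz(c,u,v,.17))
for u,v in [(237,318),(401,318)]: print(u,v,onz(c,u,v,.2406))
E
```

```text
244 235 [0.38985095 0.36480432 0.17      ]
385 235 [0.4602876  0.36471432 0.17      ]
314.5 186 [0.4251446  0.38931375 0.17      ]
314.5 196 [0.4251285  0.38442609 0.17      ]
237 318 [0.39898712 0.35431328 0.2406    ]
401 318 [0.45522248 0.35422461 0.2406    ]
```

View pics/z5.png

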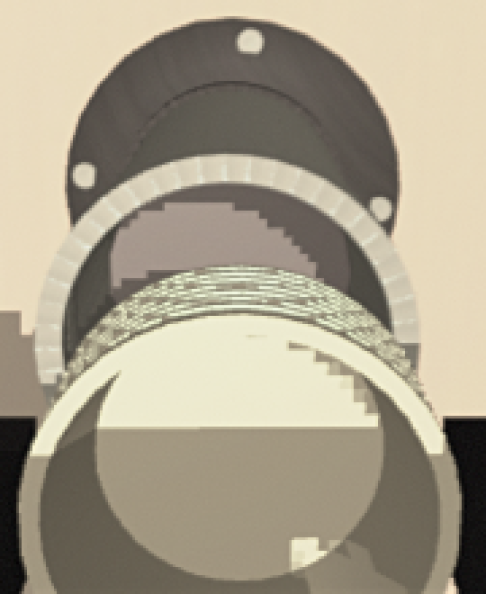

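>>> step_arm(
  targets=[
    [[-0.002, -0.001, 0.01], 0, 0],
    [[-0.002, -0.001, 0.02], 0, 0],
    [[-0.002, -0.001, 0.03], 0, 0],
    [[-0.002, -0.001, 0.04], 0, 0],
    [[-0.002, -0.001, 0.049], 0, 0],
    [[-0.002, -0.001, 0.049], 0, 0],
    [[-0.002, -0.001, 0.049], 0, 0],
  ],
)

```text
clock: 6.0
tcp_pos: [0.4231, 0.3541, 0.1843]
ee_rot: [1.0, 0.0, -0.001, 0.001]
wrist_force: [0.2, -0.2, -0.9]
grip_width: 0.0566
```

>>> step_arm(
  targets=[
    [[0, 0, 0], 0, 0.85],
    [[0, 0, 0], 0, 0.85],
    [[0, 0, 0], 0, 0.85],
    [[0, 0, 0], 0, 0.85],
    [[0, 0, 0], 0, 0.85],
    [[0, 0, -0.03], 0, 0.85],
    [[0, 0, -0.06], 0, 0.85],
    [[0, 0.05, -0.08], 0, 0.85],
    [[0, 0.08, -0.08], 0, 0.85],
    [[0, 0.08, -0.08], 0, 0.85],
  ],
)

```text
clock: 6.83
tcp_pos: [0.4246, 0.2705, 0.2683]
ee_rot: [1.0, -0.001, 0.002, 0.001]
wrist_force: [0.8, -0.2, -0.3]
grip_width: 0.0748
```

```bash
python3 - <<'E'
from h import *
s=r.observe();print(s['tcp_pos'],s['ee_rot'],s['wrist_force'],s['grip_width'])
im,c=snap('wrist','wrist5.png')
im,c=snap('scene','scene5.png')
E
```

```text
[0.42464683 0.27054033 0.26829368] [ 9.99997348e-01 -1.12733239e-03  1.90749051e-03  6.27963333e-04] [ 0.81184351 -0.23926295 -0.32677947] 0.07482947724933074
```

View pics/wrist5.png

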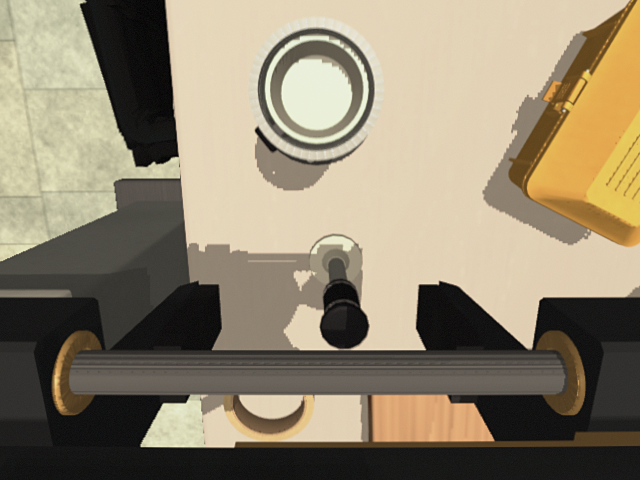

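View pics/scene5.png

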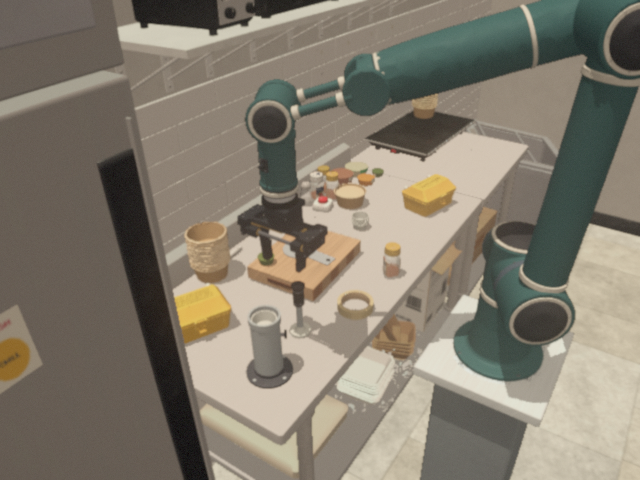

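The pack sits level in the tube, concentric and just below the rim at (317,92). No third pack shows anywhere. The plunger's cap is at (344,325) and its foot at about (335,258).

```bash
python3 - <<'E'
from h import *
im,c=load('wrist5.png')
z=cv2.resize(im[220:360,260:420],None,fx=4,fy=4,interpolation=3);cv2.imwrite('pics/z6.png',z[:,:,::-1])
print(onz(c,344.3,325,.15),onz(c,320,325,.15),onz(c,368.5,325,.15),onz(c,335,262,.01))
E
```

```text
[0.44312015 0.2062019  0.15      ] [0.42682003 0.20627095 0.15      ] [0.45936832 0.20612733 0.15      ] [0.44301328 0.20308022 0.01      ]
```

View pics/z6.png

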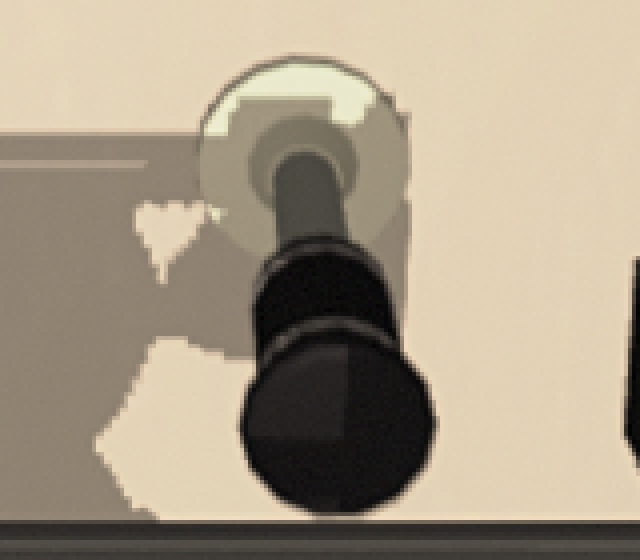

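>>> step_arm(
  targets=[
    [[0.019, 0.03, 0], 0, 0.85],
    [[0.019, 0.0655, 0], 0, 0.85],
    [[0.019, 0.0655, 0.04], 0, 0.85],
    [[0.019, 0.0655, 0.08], 0, 0.85],
    [[0.019, 0.0655, 0.12], 0, 0.85],
    [[0.019, 0.0655, 0.16], 0, 0.85],
    [[0.019, 0.0655, 0.16], 0, 0.85],
    [[0.019, 0.0655, 0.16], 0, 0.85],
  ],
)

```text
clock: 7.6
tcp_pos: [0.4403, 0.209, 0.1032]
ee_rot: [1.0, 0.0, -0.003, 0.001]
wrist_force: [0.3, 0.6, -0.0]
grip_width: 0.0753
```

```bash
python3 - <<'E'
from h import *
s=r.observe();print(s['tcp_pos'],s['ee_rot'],s['wrist_force'],s['grip_width'])
im,c=snap('wrist','wrist6.png')
E
```

```text
[0.44033113 0.20896375 0.10317747] [ 9.99993491e-01  4.45095877e-04 -3.37777710e-03  1.18736831e-03] [ 0.27005261  0.62306519 -0.03978176] 0.07525431034830427
```

View pics/wrist6.png

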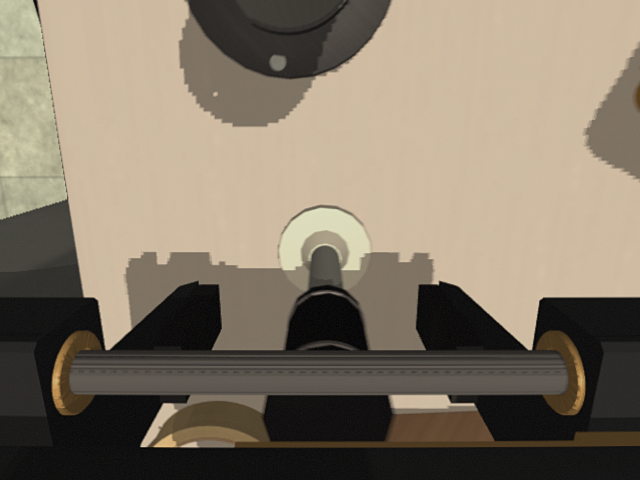

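```bash
python3 - <<'E'
from h import *
s=r.observe();print(s['tcp_pos'],s['ee_rot'],s['joint_vel'])
im,c=load('wrist6.png')
# stem base / foot centre
print(onz(c,324,250,.01), onz(c,278,250,.01),onz(c,371,250,.01))
print(onz(c,327,300,.09))
E
```

```text
[0.44271278 0.2098538  0.10585118] [ 9.99999644e-01  4.71714113e-04 -6.87892280e-04  1.25926611e-04] [-0.00397311 -0.04045758 -0.04942835 -0.00077933 -0.00604455 -0.00235197]
[0.44360006 0.20497766 0.01      ] [0.41719761 0.2048853  0.01      ] [0.47054422 0.20506931 0.01      ]
[0.4441265  0.20961534 0.09      ]
```

>>> step_arm(
  targets=[
    [[0, 0, 0], 0, 0.85],
    [[0, 0, 0], 0, 0.85],
    [[0, 0, 0], 0, 0.85],
  ],
)

```text
clock: 7.9
tcp_pos: [0.4448, 0.2101, 0.1085]
ee_rot: [1.0, 0.0, 0.002, -0.001]
wrist_force: [0.2, -0.6, -0.1]
grip_width: 0.075
```

```bash
python3 - <<'E'
from h import *
s=r.observe();print(s['tcp_pos'],s['joint_vel'])
im,c=snap('wrist','wrist7.png')
m=((im[...,1].astype(int)-im[...,0]>-6)&(im[...,1]>110)).astype(np.uint8)
for k in cv2.findContours(m[150:300,200:440].copy(),cv2.RETR_EXTERNAL,cv2.CHAIN_APPROX_NONE)[0]:
    if cv2.contourArea(k)>300:
        x,y,w,h=cv2.boundingRect(k);print(x+200,y+150,w,h, onz(c,x+200+w/2,y+150,.01),onz(c,x+200,y+190,.01),onz(c,x+200+w,y+190,.01))
print(onz(c,327,300,.09))
E
```

```text
[0.44478165 0.21014409 0.10846132] [-0.00379116  0.00367568  0.0141126  -0.00148665 -0.00391671 -0.00074007]
270 209 87 60 [0.44312052 0.2294255  0.01      ] [0.41758064 0.2055658  0.01      ] [0.46860418 0.20553758 0.01      ]
[0.44889685 0.20849111 0.09      ]
```

>>> step_arm(
  targets=[
    [[-0.001, 0.006, 0], 0, 0.85],
    [[-0.001, 0.006, 0], 0, 0.85],
    [[-0.001, 0.006, 0], 0, 0],
    [[-0.001, 0.006, 0], 0, 0],
    [[-0.001, 0.006, 0], 0, 0],
    [[-0.001, 0.006, 0], 0, 0],
    [[-0.001, 0.006, 0], 0, 0],
    [[-0.001, 0.006, 0], 0, 0],
    [[-0.001, 0.006, 0], 0, 0],
    [[-0.001, 0.006, 0], 0, 0],
    [[-0.001, 0.006, 0], 0, 0],
    [[-0.001, 0.006, 0], 0, 0],
  ],
  grip_force=45,
)

```text
clock: 8.95
tcp_pos: [0.4418, 0.2031, 0.1056]
ee_rot: [1.0, 0.0, -0.0, 0.0]
wrist_force: [0.0, 0.9, -2.2]
grip_width: 0.0271
```

```bash
python3 - <<'E'
from h import *
s=r.observe();print(s['tcp_pos'],s['ee_rot'],s['wrist_force'],s['grip_width'])
im,c=snap('wrist','wrist8.png')
E
```

```text
[0.44176649 0.20306842 0.10558644] [ 9.99999994e-01  9.89669358e-05 -3.25427791e-05  1.36666669e-05] [ 0.03755996  0.8538373  -2.21176246] 0.02712224815190559
```

View pics/wrist8.png

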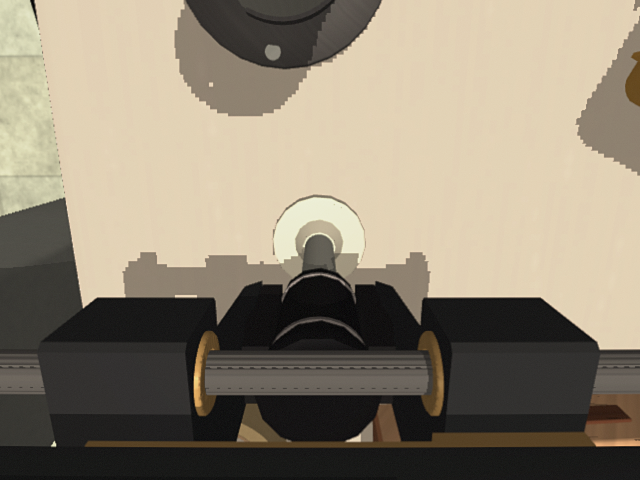

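```bash
python3 - <<'E'
from h import *
im,c=load('wrist8.png')
for u,v in [(319.5,196),(273,240),(366,240)]: print(onz(c,u,v,.01))
E
```

```text
[0.44305309 0.23017175 0.01      ]
[0.41631888 0.20456788 0.01      ]
[0.46988309 0.20460331 0.01      ]
```

>>> step_arm(
  targets=[
    [[0, 0, -0.04], 0, 0],
    [[0, 0, -0.08], 0, 0],
    [[0, 0, -0.12], 0, 0],
    [[0, 0, -0.16], 0, 0],
    [[0, 0, -0.205], 0, 0],
    [[-0.017, -0.04, -0.205], 0, 0],
    [[-0.017, -0.07, -0.205], 0, 0],
    [[-0.017, -0.07, -0.205], 0, 0],
    [[-0.017, -0.07, -0.205], 0, 0],
    [[-0.017, -0.07, -0.205], 0, 0],
  ],
)

```text
clock: 9.83
tcp_pos: [0.4242, 0.2725, 0.3095]
ee_rot: [1.0, 0.001, -0.001, 0.001]
wrist_force: [-0.4, 0.4, -2.4]
grip_width: 0.027
```

```bash
python3 - <<'E'
from h import *
s=r.observe();print(s['tcp_pos'],s['ee_rot'],s['wrist_force'],s['grip_width'])
im,c=snap('wrist','wrist9.png')
z=cv2.resize(im[0:300,220:440],None,fx=2,fy=2,interpolation=3);cv2.imwrite('pics/z9.png',z[:,:,::-1])
E
```

```text
[0.42415703 0.27249161 0.30954666] [ 9.99998949e-01  5.22430918e-04 -9.36345260e-04  9.76285282e-04] [-0.40066956  0.37229737 -2.43072213] 0.026982681956839533
```

View pics/z9.png

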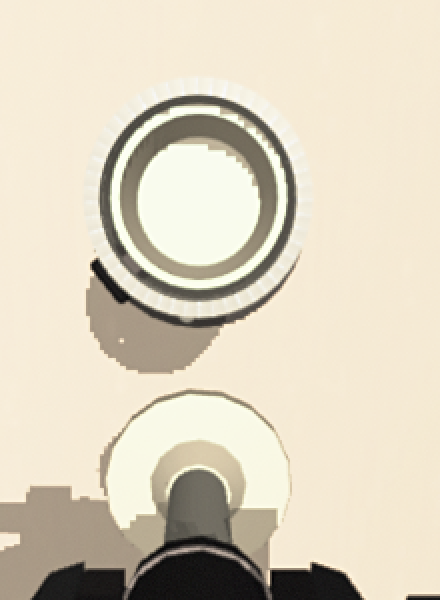

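```bash
python3 - <<'E'
from h import *
im,c=load('wrist9.png')
print('tube',onz(c,319,99.5,.17),onz(c,319,47.5,.17),onz(c,319,151.5,.17))
z=.214
for u,v in [(318.75,195),(272.5,240),(365,240)]: print(onz(c,u,v,z))
E
```

```text
tube [0.42487181 0.35308617 0.17      ] [0.42480282 0.38333074 0.17      ] [0.42494527 0.32097166 0.17      ]
[0.42481287 0.29999804 0.214     ]
[0.39823175 0.27378701 0.214     ]
[0.45150152 0.27389631 0.214     ]
```

>>> step_arm(
  targets=[
    [[0, -0.04, 0], 0, 0],
    [[0, -0.079, 0], 0, 0],
    [[0, -0.079, 0.01], 0, 0],
    [[0, -0.079, 0.02], 0, 0],
    [[0, -0.079, 0.02], 0, 0],
    [[0, -0.079, 0.02], 0, 0],
    [[0, -0.079, 0.02], 0, 0],
    [[0, -0.079, 0.02], 0, 0],
  ],
)

```text
clock: 10.55
tcp_pos: [0.4251, 0.3512, 0.2912]
ee_rot: [1.0, -0.001, 0.0, -0.0]
wrist_force: [-0.7, 0.0, -2.0]
grip_width: 0.027
```

```bash
python3 - <<'E'
from h import *
s=r.observe();print(s['tcp_pos'],s['ee_rot'],s['wrist_force'],s['grip_width'])
im,c=snap('wrist','wrist10.png')
o=[cv2.resize(im[130:330,240:400],(480,600),interpolation=3)]
im,c=snap('side','side10.png');p=proj(c,[[.425,.3535,.18]])[0].astype(int)
o.append(cv2.resize(im[p[1]-50:p[1]+50,p[0]-27:p[0]+26],(318,600),interpolation=3))
cv2.imwrite('pics/z10.png',np.hstack(o)[:,:,::-1])
E
```

```text
[0.42512944 0.35116038 0.29118218] [ 9.99999761e-01 -6.20376938e-04  2.81365050e-04 -1.18278104e-04] [-0.67045541  0.01455039 -2.04683543] 0.027029418401540148
```

View pics/z10.png

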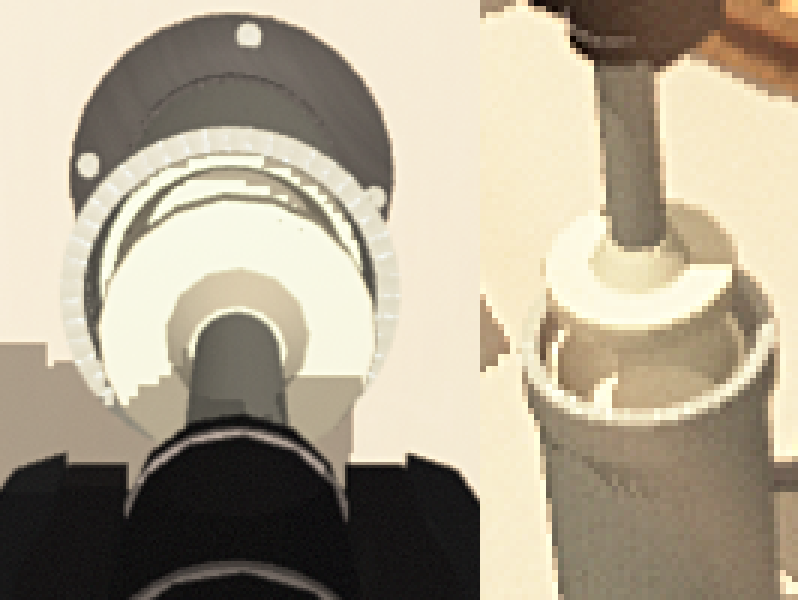

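```bash
python3 - <<'E'
from h import *
im,c=load('wrist10.png')
z=.17
for u,v in [(317,172.3),(260.7,215),(373.3,215)]: print('tube',onz(c,u,v,z))
z=.1955
for u,v in [(319.5,195),(273.7,240),(365.3,240)]: print(onz(c,u,v,z))
E
```

```text
tube [0.42511169 0.38858479 0.17      ]
tube [0.3896431  0.36187675 0.17      ]
tube [0.46052896 0.36181812 0.17      ]
[0.42653068 0.37883057 0.1955    ]
[0.40015374 0.35269347 0.1955    ]
[0.45293512 0.35264429 0.1955    ]
```

>>> step_arm(
  targets=[
    [[-0.001, -0.001, 0.01], 0, 0],
    [[-0.001, -0.001, 0.016], 0, 0],
    [[-0.001, -0.001, 0.022], 0, 0],
    [[-0.001, -0.001, 0.028], 0, 0],
    [[-0.001, -0.001, 0.034], 0, 0],
    [[-0.001, -0.001, 0.04], 0, 0],
    [[-0.001, -0.001, 0.044], 0, 0],
    [[-0.001, -0.001, 0.048], 0, 0],
  ],
)

```text
clock: 11.32
tcp_pos: [0.4236, 0.3531, 0.2424]
ee_rot: [1.0, 0.0, -0.0, 0.0]
wrist_force: [-1.7, -0.3, 2.4]
grip_width: 0.0272
```

>>> step_arm(
  targets=[
    [[0, 0, 0.006], 0, 0],
    [[0, 0, 0.012], 0, 0],
    [[0, 0, 0.018], 0, 0],
    [[0, 0, 0.024], 0, 0],
    [[0, 0, 0.03], 0, 0],
    [[0, 0, 0.036], 0, 0],
    [[0, 0, 0.042], 0, 0],
    [[0, 0, 0.047], 0, 0],
    [[0, 0, 0.05], 0, 0],
    [[0, 0, 0.05], 0, 0],
    [[0, 0, 0.05], 0, 0],
  ],
)

```text
clock: 12.23
tcp_pos: [0.4238, 0.353, 0.1919]
ee_rot: [1.0, 0.0, -0.0, 0.0]
wrist_force: [-0.1, -0.1, -2.5]
grip_width: 0.0271
```

>>> step_arm(
  targets=[
    [[0, 0, -0.03], 0, 0],
    [[0, 0, -0.07], 0, 0],
    [[0, 0, -0.118], 0, 0],
    [[0, 0.001, -0.118], 0, 0],
    [[0.0, 0.04, -0.118], 0, 0],
    [[0.001, 0.08, -0.118], 0, 0],
    [[0.001, 0.08, -0.118], 0, 0],
    [[0.001, 0.08, -0.118], 0, 0],
  ],
)

```text
clock: 12.9
tcp_pos: [0.4249, 0.2715, 0.3103]
ee_rot: [1.0, -0.001, 0.0, -0.0]
wrist_force: [-0.3, 1.3, -2.1]
grip_width: 0.0273
```

```bash
python3 - <<'E'
from h import *
s=r.observe();print(s['tcp_pos'],s['ee_rot'],s['wrist_force'],s['grip_width'])
im,c=snap('wrist','wrist11.png')
z=cv2.resize(im[0:300,220:440],None,fx=2,fy=2,interpolation=3);cv2.imwrite('pics/z11.png',z[:,:,::-1])
E
```

```text
[0.42493956 0.27152561 0.31032319] [ 9.99998942e-01 -1.42970669e-03  2.60500560e-04 -6.80192740e-05] [-0.28275616  1.30780963 -2.06091463] 0.027257482317190093
```

View pics/z11.png

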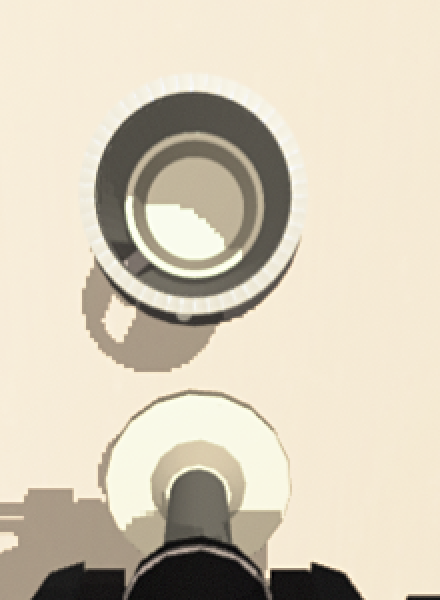

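>>> step_arm(
  targets=[
    [[0.017, 0.04, 0.0], 0, 0],
    [[0.017, 0.07, 0.04], 0, 0],
    [[0.017, 0.07, 0.08], 0, 0],
    [[0.017, 0.07, 0.12], 0, 0],
    [[0.017, 0.07, 0.16], 0, 0],
    [[0.017, 0.07, 0.185], 0, 0],
    [[0.017, 0.07, 0.197], 0, 0],
    [[0.017, 0.07, 0.203], 0, 0],
    [[0.017, 0.07, 0.203], 0, 0],
    [[0.017, 0.07, 0.203], 0, 0],
    [[0.017, 0.07, 0.203], 0, 0],
  ],
)

```text
clock: 13.87
tcp_pos: [0.4426, 0.204, 0.1082]
ee_rot: [1.0, 0.0, 0.001, -0.0]
wrist_force: [0.2, 0.9, -2.5]
grip_width: 0.027
```

>>> step_arm(
  targets=[
    [[0, 0, 0.001], 0, 0],
    [[0, 0, 0.002], 0, 0],
    [[0, 0, 0.002], 0, 0],
    [[0, 0, 0.002], 0, 0],
  ],
)

```text
clock: 14.2
tcp_pos: [0.4418, 0.2031, 0.1058]
ee_rot: [1.0, 0.0, 0.0, -0.0]
wrist_force: [-0.2, 0.1, -2.2]
grip_width: 0.0271
```

>>> step_arm(
  targets=[
    [[0, 0, 0.001], 0, 0],
    [[0, 0, 0.001], 0, 0],
    [[0, 0, 0.001], 0, 0],
  ],
)

```text
clock: 14.45
tcp_pos: [0.4421, 0.2032, 0.1055]
ee_rot: [1.0, 0.0, 0.0, -0.0]
wrist_force: [-1.7, -1.4, 4.8]
grip_width: 0.0274
```

Contact. I'll open, rise, and go for the second pack.

>>> step_arm(
  targets=[
    [[0, 0, -0.0005], 0, 0.8],
    [[0, 0, -0.0005], 0, 0.8],
    [[0, 0, -0.0005], 0, 0.8],
    [[0, 0, -0.0005], 0, 0.8],
    [[0, 0, -0.0005], 0, 0.8],
    [[0, 0, -0.0005], 0, 0.8],
    [[0, 0, -0.04], 0, 0.8],
    [[0, 0, -0.08], 0, 0.8],
    [[0, 0, -0.12], 0, 1],
    [[0, 0.03, -0.16], 0, 1],
    [[0, 0.07, -0.19], 0, 1],
  ],
)

```text
clock: 15.37
tcp_pos: [0.4427, 0.1468, 0.2879]
ee_rot: [1.0, 0.002, 0.002, -0.001]
wrist_force: [0.7, 0.4, 0.9]
grip_width: 0.0873
```

```bash
python3 - <<'E'
from h import *
s=r.observe();print(s['tcp_pos'],s['ee_rot'],s['wrist_force'],s['grip_width'])
im,c=snap('scene','scene12.png')
z=cv2.resize(im[180:360,220:420],(666,600),interpolation=3);cv2.imwrite('pics/z12.png',z[:,:,::-1])
E
```

```text
[0.44268507 0.14684014 0.28792779] [ 9.99995970e-01  1.83969800e-03  1.98398489e-03 -8.59891276e-04] [0.65278333 0.35129862 0.85351507] 0.08733147168541114
```

View pics/z12.png

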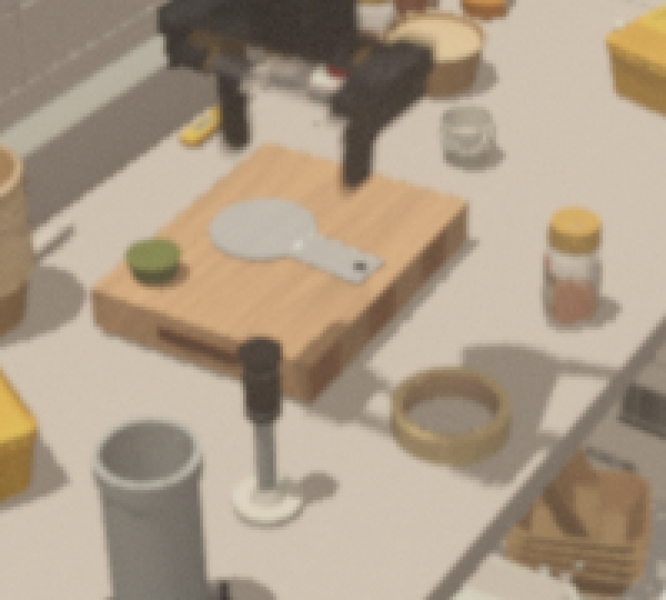

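>>> step_arm(
  targets=[
    [[0.124, 0.452, 0.09], 0, 1],
    [[0.124, 0.452, 0.09], 0, 1],
    [[0.124, 0.452, 0.09], 0, 1],
    [[0.124, 0.452, 0.09], 0, 1],
    [[0.124, 0.452, 0.09], 0, 1],
    [[0.124, 0.452, 0.09], 0, 1],
    [[0.124, 0.452, 0.09], 0, 1],
    [[0.124, 0.452, 0.09], 0, 1],
    [[0.124, 0.452, 0.09], 0, 1],
    [[0.124, 0.452, 0.09], 0, 1],
    [[0.124, 0.452, 0.09], 0, 1],
    [[0.124, 0.452, 0.09], 0, 1],
    [[0.124, 0.452, 0.16], 0, 1],
    [[0.124, 0.452, 0.17], 0, 1],
    [[0.124, 0.452, 0.17], 0, 1],
    [[0.124, 0.452, 0.17], 0, 1],
    [[0.124, 0.452, 0.17], 0, 1],
  ],
)

```text
clock: 16.83
tcp_pos: [0.5664, -0.3063, 0.1155]
ee_rot: [1.0, 0.0, 0.0, 0.0]
wrist_force: [0.6, 0.2, 0.8]
grip_width: 0.0883
```

```bash
python3 - <<'E'
from h import *
s=r.observe();print(s['tcp_pos'],s['ee_rot'],s['wrist_force'])
im,c=snap('wrist','wrist13.png');rims('wrist13.png')
E
```

```text
[ 0.56644934 -0.30626185  0.11545103] [9.99999894e-01 2.21318460e-04 3.54604073e-04 1.93969783e-04] [0.64553634 0.208058   0.79773001]
326 272 103 105 (274, 220, 106, 55) [ 0.57119657 -0.31475428  0.046     ]
```

View pics/wrist13.png

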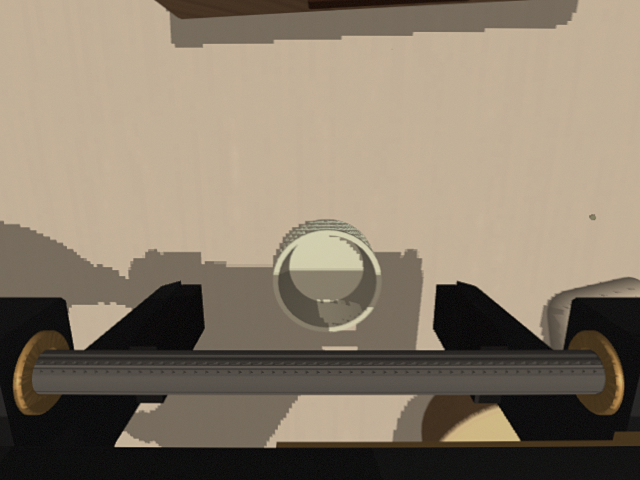

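```bash
python3 - <<'E'
from h import *
im,c=load('wrist13.png');print(onz(c,327.5,280.5,.046),onz(c,273,280,.046),onz(c,382,280,.046)); print(r.observe()['tcp_pos'])
E
```

```text
[ 0.57198391 -0.31951574  0.046     ] [ 0.54339136 -0.31925193  0.046     ] [ 0.60059399 -0.31923015  0.046     ]
[ 0.56741282 -0.3067144   0.11690058]
```

>>> step_arm(
  targets=[
    [[0.005, 0.013, 0.02], 0, 1],
    [[0.005, 0.013, 0.05], 0, 1],
    [[0.005, 0.013, 0.075], 0, 1],
    [[0.005, 0.013, 0.075], 0, 1],
    [[0.005, 0.013, 0.075], 0, 1],
    [[0.005, 0.013, 0.075], 0, 0],
    [[0.005, 0.013, 0.075], 0, 0],
    [[0.005, 0.013, 0.075], 0, 0],
    [[0.005, 0.013, 0.075], 0, 0],
    [[0.005, 0.013, 0.075], 0, 0],
    [[0.005, 0.013, 0.075], 0, 0],
    [[0.005, 0.013, 0.075], 0, 0],
  ],
  grip_force=12,
)

```text
clock: 17.88
tcp_pos: [0.5715, -0.3196, 0.0406]
ee_rot: [1.0, 0.0, 0.001, 0.0]
wrist_force: [-1.3, 0.5, 6.9]
grip_width: 0.0558
```

>>> step_arm(
  targets=[
    [[0, 0, -0.04], 0, 0],
    [[0, 0, -0.08], 0, 0],
    [[0, 0, -0.12], 0, 0],
    [[-0.01, -0.04, -0.15], 0, 0],
    [[-0.147, -0.5695, -0.259], 0, 0],
    [[-0.147, -0.5695, -0.259], 0, 0],
    [[-0.147, -0.5695, -0.259], 0, 0],
    [[-0.147, -0.5695, -0.259], 0, 0],
    [[-0.147, -0.5695, -0.259], 0, 0],
    [[-0.147, -0.5695, -0.259], 0, 0],
    [[-0.147, -0.5695, -0.259], 0, 0],
    [[-0.147, -0.5695, -0.259], 0, 0],
    [[-0.147, -0.5695, -0.259], 0, 0],
    [[-0.147, -0.5695, -0.259], 0, 0],
    [[-0.147, -0.5695, -0.259], 0, 0],
    [[-0.147, -0.5695, -0.259], 0, 0],
    [[-0.147, -0.5695, -0.259], 0, 0],
    [[-0.147, -0.5695, -0.259], 0, 0],
    [[-0.147, -0.5695, -0.259], 0, 0],
    [[-0.147, -0.5695, -0.259], 0, 0],
  ],
)

```text
clock: 19.55
tcp_pos: [0.4233, 0.2512, 0.2983]
ee_rot: [1.0, 0.002, 0.0, 0.0]
wrist_force: [-0.5, -0.9, 0.1]
grip_width: 0.0561
```

>>> step_arm(
  targets=[
    [[0, -0.04, 0], 0, 0],
    [[0, -0.08, 0], 0, 0],
    [[0, -0.103, 0.03], 0, 0],
    [[0, -0.103, 0.065], 0, 0],
    [[0, -0.103, 0.065], 0, 0],
    [[0, -0.103, 0.065], 0, 0],
    [[0, -0.103, 0.065], 0, 0],
    [[0, -0.103, 0.065], 0, 0],
  ],
)

```text
clock: 20.22
tcp_pos: [0.4252, 0.3528, 0.2356]
ee_rot: [1.0, -0.001, 0.001, -0.001]
wrist_force: [0.9, 0.2, -0.6]
grip_width: 0.0567
```

```bash
python3 - <<'E'
from h import *
s=r.observe();print(s['tcp_pos'],s['ee_rot'],s['wrist_force'],s['grip_width'])
im,c=snap('wrist','wrist14.png')
z=cv2.resize(im[130:350,220:420],(546,600),interpolation=3);cv2.imwrite('pics/z14.png',z[:,:,::-1])
E
```

```text
[0.42521834 0.3527923  0.23564494] [ 9.99998403e-01 -7.97134415e-04  1.33708807e-03 -8.78288883e-04] [ 0.9148756   0.1809474  -0.62107602] 0.05669900115170845
```

View pics/z14.png

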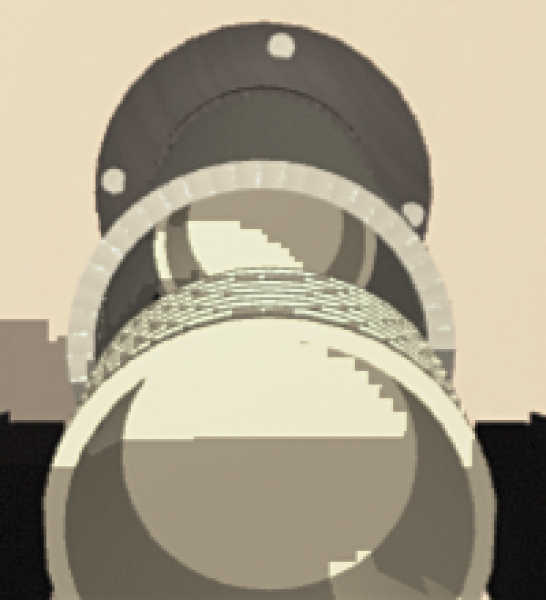

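>>> step_arm(
  targets=[
    [[-0.0015, 0, 0.01], 0, 0],
    [[-0.0015, 0, 0.02], 0, 0],
    [[-0.0015, 0, 0.03], 0, 0],
    [[-0.0015, 0, 0.04], 0, 0],
    [[-0.0015, 0, 0.05], 0, 0],
    [[-0.0015, 0, 0.05], 0, 0],
    [[-0.0015, 0, 0.05], 0, 0],
  ],
)

```text
clock: 20.85
tcp_pos: [0.422, 0.3531, 0.1822]
ee_rot: [1.0, 0.0, -0.0, 0.0]
wrist_force: [0.8, -0.3, -1.0]
grip_width: 0.056
```

>>> step_arm(
  targets=[
    [[0, 0, 0], 0, 0.85],
    [[0, 0, 0], 0, 0.85],
    [[0, 0, 0], 0, 0.85],
    [[0, 0, 0], 0, 0.85],
    [[0, 0, 0], 0, 0.85],
    [[0, 0, -0.03], 0, 0.85],
    [[0, 0, -0.06], 0, 0.85],
    [[0, 0.05, -0.085], 0, 0.85],
    [[0, 0.08, -0.085], 0, 0.85],
    [[0, 0.08, -0.085], 0, 0.85],
    [[0, 0.08, -0.085], 0, 0.85],
  ],
)

```text
clock: 21.77
tcp_pos: [0.4227, 0.2721, 0.2694]
ee_rot: [1.0, -0.001, 0.001, -0.001]
wrist_force: [-1.1, 0.2, -0.1]
grip_width: 0.0749
```

```bash
python3 - <<'E'
from h import *
s=r.observe();print(s['tcp_pos'],s['ee_rot'],s['wrist_force'],s['grip_width'])
im,c=snap('wrist','wrist15.png')
print(onz(c,344.3,325,.15))
E
```

```text
[0.4227331  0.27212256 0.26943423] [ 9.99998330e-01 -1.41016600e-03  9.83347229e-04 -6.20084891e-04] [-1.05271467  0.1575432  -0.08378949] 0.07492747067178701
[0.44100944 0.20759622 0.15      ]
```

View pics/wrist15.png

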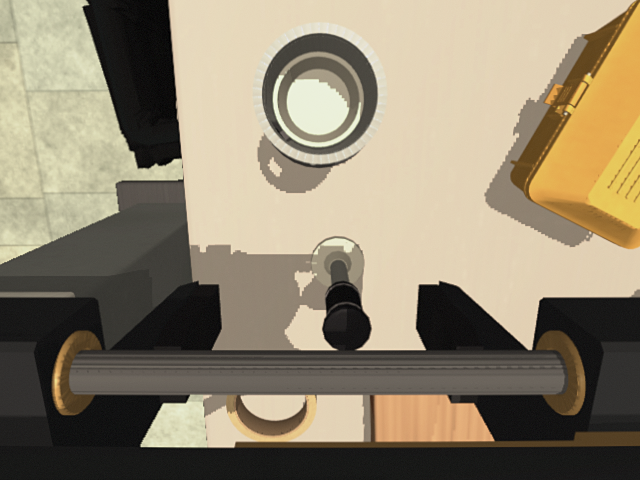

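>>> step_arm(
  targets=[
    [[0.019, 0.03, 0], 0, 0.85],
    [[0.019, 0.068, 0], 0, 0.85],
    [[0.019, 0.068, 0.04], 0, 0.85],
    [[0.019, 0.068, 0.08], 0, 0.85],
    [[0.019, 0.068, 0.12], 0, 0.85],
    [[0.019, 0.068, 0.161], 0, 0.85],
    [[0.019, 0.068, 0.161], 0, 0.85],
    [[0.019, 0.068, 0.161], 0, 0.85],
    [[0.019, 0.068, 0.161], 0, 0.85],
    [[0.019, 0.068, 0.161], 0, 0.85],
    [[0.019, 0.068, 0.161], 0, 0.85],
  ],
)

```text
clock: 22.73
tcp_pos: [0.4436, 0.2066, 0.1104]
ee_rot: [1.0, 0.0, 0.003, -0.001]
wrist_force: [0.3, 0.8, 0.4]
grip_width: 0.0748
```

>>> step_arm(
  targets=[
    [[-0.001, 0.002, 0.002], 0, 0.85],
    [[-0.001, 0.002, 0.002], 0, 0.85],
    [[-0.001, 0.002, 0.002], 0, 0],
    [[-0.001, 0.002, 0.002], 0, 0],
    [[-0.001, 0.002, 0.002], 0, 0],
    [[-0.001, 0.002, 0.002], 0, 0],
    [[-0.001, 0.002, 0.002], 0, 0],
    [[-0.001, 0.002, 0.002], 0, 0],
    [[-0.001, 0.002, 0.002], 0, 0],
    [[-0.001, 0.002, 0.002], 0, 0],
    [[-0.001, 0.002, 0.002], 0, 0],
    [[-0.001, 0.002, 0.002], 0, 0],
  ],
  grip_force=50,
)

```text
clock: 23.73
tcp_pos: [0.4402, 0.2032, 0.1052]
ee_rot: [1.0, 0.0, -0.0, 0.0]
wrist_force: [0.4, -0.3, -1.3]
grip_width: 0.0268
```

```bash
python3 - <<'E'
from h import *
s=r.observe();print(s['tcp_pos'],s['ee_rot'],s['wrist_force'],s['grip_width'])
E
```

```text
[0.44020528 0.20323172 0.1051825 ] [ 9.99999988e-01  8.73728337e-05 -1.15518774e-04  5.85755521e-05] [ 0.35191156 -0.32437036 -1.29934283] 0.02683698856163452
```

>>> step_arm(
  targets=[
    [[0, 0, -0.04], 0, 0],
    [[0, 0, -0.08], 0, 0],
    [[0, 0, -0.12], 0, 0],
    [[0, 0, -0.16], 0, 0],
    [[0, 0, -0.2], 0, 0],
    [[-0.016, -0.04, -0.205], 0, 0],
    [[-0.016, -0.08, -0.205], 0, 0],
    [[-0.016, -0.12, -0.205], 0, 0],
    [[-0.016, -0.15, -0.205], 0, 0],
    [[-0.016, -0.15, -0.187], 0, 0],
    [[-0.016, -0.15, -0.187], 0, 0],
    [[-0.016, -0.15, -0.187], 0, 0],
    [[-0.016, -0.15, -0.187], 0, 0],
  ],
)

```text
clock: 24.82
tcp_pos: [0.424, 0.3524, 0.2919]
ee_rot: [1.0, -0.0, -0.001, 0.001]
wrist_force: [-0.8, 0.1, -2.2]
grip_width: 0.027
```

```bash
python3 - <<'E'
from h import *
s=r.observe();print(s['tcp_pos'],s['ee_rot'],s['wrist_force'],s['grip_width'])
im,c=snap('wrist','wrist16.png')
cv2.imwrite('pics/z16.png',cv2.resize(im[130:330,240:400],(480,600),interpolation=3)[:,:,::-1])
E
```

```text
[0.42395027 0.35241798 0.29191303] [ 9.99999571e-01 -1.78472606e-04 -6.30708805e-04  6.55234385e-04] [-0.77500295  0.12087472 -2.21900517] 0.027009584421097424
```

View pics/z16.png

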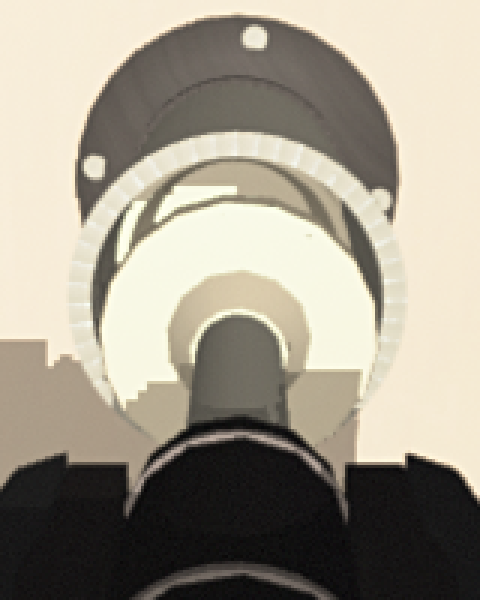

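>>> step_arm(
  targets=[
    [[0, 0, 0.01], 0, 0],
    [[0, 0, 0.02], 0, 0],
    [[0, 0, 0.03], 0, 0],
    [[0, 0, 0.04], 0, 0],
    [[0, 0, 0.047], 0, 0],
    [[0, 0, 0.053], 0, 0],
    [[0, 0, 0.059], 0, 0],
    [[0, 0, 0.064], 0, 0],
    [[0, 0, 0.069], 0, 0],
  ],
)

```text
clock: 25.62
tcp_pos: [0.4242, 0.3533, 0.2238]
ee_rot: [1.0, 0.0, -0.0, -0.0]
wrist_force: [-1.5, -0.7, 3.5]
grip_width: 0.0273
```

>>> step_arm(
  targets=[
    [[0, 0, 0.002], 0, 0],
    [[0, 0, 0.004], 0, 0],
    [[0, 0, 0.006], 0, 0],
    [[0, 0, 0.006], 0, 0],
  ],
)

```text
clock: 25.95
tcp_pos: [0.4242, 0.3532, 0.2172]
ee_rot: [1.0, 0.0, -0.0, 0.0]
wrist_force: [-0.8, -0.4, 0.3]
grip_width: 0.0269
```

>>> step_arm(
  targets=[
    [[0, 0, 0.001], 0, 0],
    [[0, 0, 0.002], 0, 0],
    [[0, 0, 0.002], 0, 0],
  ],
)

```text
clock: 26.2
tcp_pos: [0.4245, 0.3536, 0.217]
ee_rot: [1.0, 0.0, 0.0, -0.0]
wrist_force: [-3.8, -2.3, 8.7]
grip_width: 0.0269
```

>>> step_arm(
  targets=[
    [[0, 0, 0.001], 0, 0],
    [[0, 0, 0.0015], 0, 0],
    [[0, 0, 0.0015], 0, 0],
    [[0, 0, 0.0015], 0, 0],
  ],
)

```text
clock: 26.53
tcp_pos: [0.4247, 0.3538, 0.2169]
ee_rot: [1.0, 0.0, 0.001, -0.001]
wrist_force: [-5.0, -2.9, 13.3]
grip_width: 0.0269
```

>>> step_arm(
  targets=[
    [[0, 0, 0.0015], 0, 0],
    [[0, 0, 0.003], 0, 0],
    [[0, 0, 0.004], 0, 0],
    [[0, 0, 0.004], 0, 0],
    [[0, 0, 0.004], 0, 0],
  ],
)

```text
clock: 26.95
tcp_pos: [0.4256, 0.3546, 0.2167]
ee_rot: [1.0, 0.0, 0.002, -0.002]
wrist_force: [-7.0, -5.8, 27.5]
grip_width: 0.0269
```

>>> step_arm(
  targets=[
    [[0, 0, -0.01], 0, 0],
    [[0, 0, -0.04], 0, 0],
    [[0, 0, -0.08], 0, 0],
    [[0, 0, -0.1], 0, 0],
    [[0.008, 0.04, -0.1], 0, 0],
    [[0.016, 0.08, -0.1], 0, 0],
    [[0.016, 0.08, -0.1], 0, 0],
    [[0.016, 0.08, -0.1], 0, 0],
  ],
)

```text
clock: 27.62
tcp_pos: [0.441, 0.2718, 0.3095]
ee_rot: [1.0, -0.002, 0.0, -0.0]
wrist_force: [-0.8, -0.7, -2.4]
grip_width: 0.0268
```

```bash
python3 - <<'E'
from h import *
s=r.observe();print(s['tcp_pos'],s['ee_rot'],s['wrist_force'],s['grip_width'])
im,c=snap('wrist','wrist17.png')
cv2.imwrite('pics/z17.png',cv2.resize(im[0:300,220:440],None,fx=2,fy=2,interpolation=3)[:,:,::-1])
E
```

```text
[0.44098928 0.27179073 0.30952241] [ 9.99998488e-01 -1.66059147e-03  4.79234742e-04 -1.92996866e-04] [-0.75312798 -0.69649697 -2.43863193] 0.026810962433623593
```

View pics/z17.png

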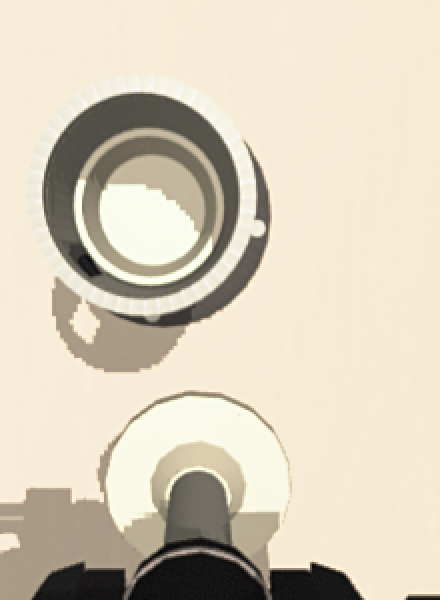

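>>> step_arm(
  targets=[
    [[0, 0.04, 0.0], 0, 0],
    [[0, 0.07, 0.04], 0, 0],
    [[0, 0.07, 0.08], 0, 0],
    [[0, 0.07, 0.12], 0, 0],
    [[0, 0.07, 0.16], 0, 0],
    [[0, 0.07, 0.185], 0, 0],
    [[0, 0.07, 0.196], 0, 0],
    [[0, 0.07, 0.201], 0, 0],
    [[0, 0.07, 0.201], 0, 0],
    [[0, 0.07, 0.201], 0, 0],
    [[0, 0.07, 0.201], 0, 0],
  ],
)

```text
clock: 28.58
tcp_pos: [0.4423, 0.2044, 0.1113]
ee_rot: [1.0, 0.0, 0.002, -0.001]
wrist_force: [0.6, 0.8, -3.0]
grip_width: 0.0268
```

>>> step_arm(
  targets=[
    [[0, 0, 0.001], 0, 0],
    [[0, 0, 0.002], 0, 0],
    [[0, 0, 0.002], 0, 0],
    [[0, 0, 0.002], 0, 0],
  ],
)

```text
clock: 28.92
tcp_pos: [0.4405, 0.2033, 0.1074]
ee_rot: [1.0, 0.0, 0.0, -0.0]
wrist_force: [-0.0, 0.3, -2.0]
grip_width: 0.0269
```

>>> step_arm(
  targets=[
    [[0, 0, 0.001], 0, 0],
    [[0, 0, 0.002], 0, 0],
    [[0, 0, 0.002], 0, 0],
    [[0, 0, 0.002], 0, 0],
  ],
)

```text
clock: 29.25
tcp_pos: [0.4405, 0.2033, 0.105]
ee_rot: [1.0, 0.0, 0.0, -0.0]
wrist_force: [-0.3, -0.2, -1.4]
grip_width: 0.0271
```

>>> step_arm(
  targets=[
    [[0, 0, 0.0005], 0, 0],
    [[0, 0, 0.0007], 0, 0],
    [[0, 0, 0.0007], 0, 0],
  ],
)

```text
clock: 29.5
tcp_pos: [0.4406, 0.2035, 0.1049]
ee_rot: [1.0, 0.0, 0.0, -0.0]
wrist_force: [-1.4, -0.3, 5.3]
grip_width: 0.027
```

>>> step_arm(
  targets=[
    [[0, 0, -0.0005], 0, 0.8],
    [[0, 0, -0.0005], 0, 0.8],
    [[0, 0, -0.0005], 0, 0.8],
    [[0, 0, -0.0005], 0, 0.8],
    [[0, 0, -0.0005], 0, 0.8],
    [[0, 0, -0.0005], 0, 0.8],
    [[0, 0, -0.04], 0, 0.8],
    [[0, 0, -0.08], 0, 0.8],
    [[0, 0, -0.12], 0, 0.8],
    [[0.11, 0.2435, -0.115], -90, 0.8],
    [[0.11, 0.2435, -0.115], -90, 0.8],
    [[0.11, 0.2435, -0.115], -90, 0.8],
    [[0.11, 0.2435, -0.115], -90, 0.8],
    [[0.11, 0.2435, -0.115], -90, 0.8],
    [[0.11, 0.2435, -0.115], -90, 0.8],
    [[0.11, 0.2435, -0.115], -90, 0.8],
    [[0.11, 0.2435, -0.115], -90, 0.8],
    [[0.11, 0.2435, -0.115], -90, 0.8],
    [[0.11, 0.2435, -0.115], -90, 0.8],
    [[0.11, 0.2435, -0.115], -90, 0.8],
  ],
)

```text
clock: 31.17
tcp_pos: [0.5503, -0.0408, 0.2188]
ee_rot: [0.798, 0.603, -0.0, -0.0]
wrist_force: [0.6, 0.2, -0.1]
grip_width: 0.0705
```

>>> step_arm(
  targets=[
    [[0, 0, 0], -18, 0.8],
    [[0, 0, 0], -18, 0.8],
    [[0, 0, 0], -18, 0.8],
    [[0, 0, 0], -18, 0.8],
  ],
)

```text
clock: 31.5
tcp_pos: [0.5503, -0.0403, 0.219]
ee_rot: [0.695, 0.719, -0.0, -0.0]
wrist_force: [0.2, 0.8, -0.2]
grip_width: 0.0706
```

```bash
python3 - <<'E'
from h import *
from scipy.spatial.transform import Rotation as Ro
s=r.observe();print(s['tcp_pos'],s['ee_rot'],s['wrist_force'],s['joint_pos']);print(toolR())
im,c=snap('wrist','wrist18.png')
im,c=snap('scene','scene18.png')
cv2.imwrite('pics/z18.png',cv2.resize(im[180:380,220:420],(600,600),interpolation=3)[:,:,::-1])
E
```

```text
[ 0.55025127 -0.04025537  0.21898173] [ 6.94610961e-01  7.19385570e-01 -8.57017810e-05 -8.66368701e-05] [ 0.15050018  0.80546699 -0.17412657] [-1.18155930e-01  5.34812988e-02  1.90398116e+00 -3.41756438e-05
  1.18437186e+00 -1.72397775e+00]
[[-3.50312113e-02  9.99386189e-01 -2.43709421e-04]
 [ 9.99386219e-01  3.50312116e-02 -2.94740998e-06]
 [ 5.59183548e-06 -2.43663088e-04 -9.99999970e-01]]
```

View pics/wrist18.png

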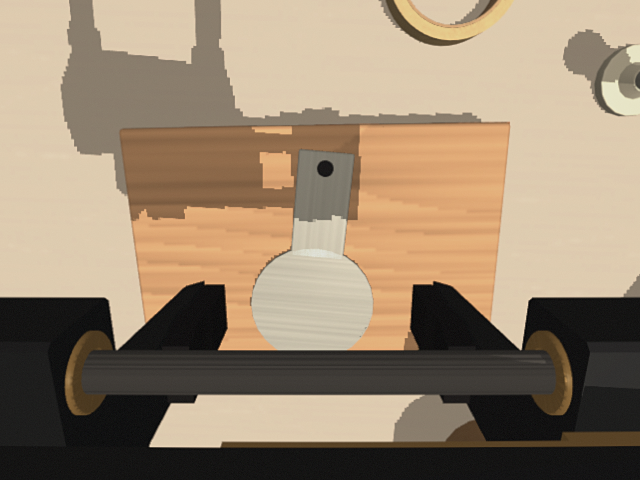

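View pics/z18.png

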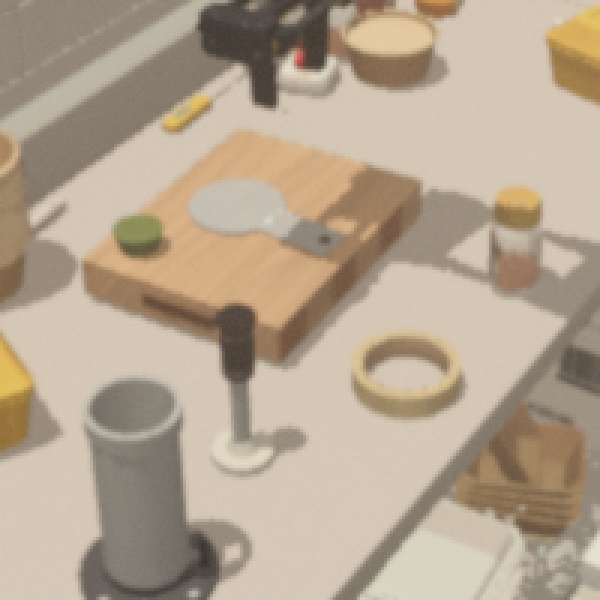

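```bash
python3 - <<'E'
from h import *
np.set_printoptions(precision=4,suppress=True)
im,c=load('wrist18.png')
A=onz(c,121,129,.05);B=onz(c,510,123,.05);print('edge',A,B,np.linalg.norm(A-B))
z=.054
C=onz(c,299,150,z);D=onz(c,354,154,z);print('tip',C,D,np.linalg.norm(C-D))
L=onz(c,251,302,z);R=onz(c,373,302,z);print('disc',L,R,(L+R)/2,np.linalg.norm(L-R))
H=onz(c,325,169,z);print('hole',H)
# disc contour fit: pts
for u in (280,312,345): print(onz(c,u,250,z))
z2=cv2.resize(im[110:350,230:400],None,fx=2.5,fy=2.5,interpolation=3);cv2.imwrite('pics/z19.png',z2[:,:,::-1])
E
```

```text
edge [ 0.4922 -0.1834  0.05  ] [0.4783 0.0918 0.05  ] 0.2756327083356223
tip [ 0.5023 -0.0566  0.054 ] [ 0.5036 -0.0175  0.054 ] 0.039071020376743155
disc [ 0.62   -0.0913  0.054 ] [0.6166 0.0039 0.054 ] [ 0.6183 -0.0437  0.054 ] 0.0952962145826292
hole [ 0.5149 -0.0376  0.054 ]
[ 0.5767 -0.0691  0.054 ]
[ 0.5759 -0.045   0.054 ]
[ 0.575  -0.0202  0.054 ]
```

View pics/z19.png

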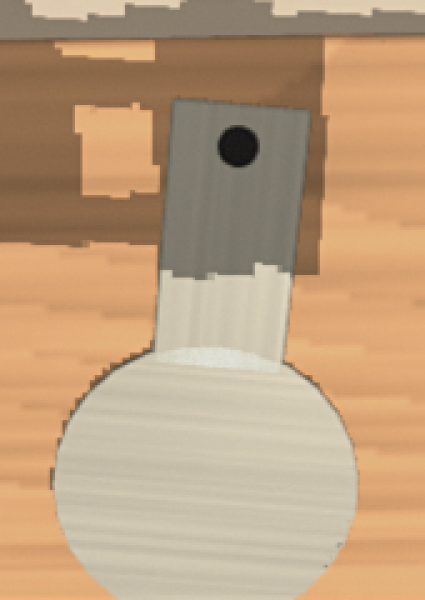

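>>> step_arm(
  targets=[
    [[-0.001, 0.01, 0.03], 5, 0.68],
    [[-0.003, 0.03, 0.06], 5, 0.68],
    [[-0.006, 0.07, 0.08], 5, 0.68],
    [[-0.009, 0.105, 0.09], 5, 0.68],
    [[-0.0114, 0.1334, 0.099], 5, 0.68],
    [[-0.0114, 0.1334, 0.099], 5, 0.68],
    [[-0.0114, 0.1334, 0.11], 5, 0.68],
    [[-0.0114, 0.1334, 0.13], 5, 0.68],
    [[-0.0114, 0.1334, 0.14], 5, 0.68],
    [[-0.0114, 0.1334, 0.14], 5, 0.68],
    [[-0.0114, 0.1334, 0.14], 5, 0.68],
  ],
)

```text
clock: 32.52
tcp_pos: [0.6824, -0.0469, 0.0785]
ee_rot: [0.726, 0.688, -0.001, -0.001]
wrist_force: [0.1, 0.3, 0.3]
grip_width: 0.0599
```

```bash
python3 - <<'E'
from h import *
np.set_printoptions(precision=4,suppress=True)
s=r.observe();print(s['tcp_pos'],s['wrist_force'],s['grip_width']);print(toolR()[:,0])
im,c=snap('wrist','wrist20.png')
im,c=snap('side','side20.png')
cv2.imwrite('pics/z20.png',cv2.resize(im[170:320,200:400],(800,600),interpolation=3)[:,:,::-1])
E
```

```text
[ 0.6824 -0.0469  0.0785] [0.0625 0.3195 0.2932] 0.05992913004103158
[0.0541 0.9985 0.0001]
```

View pics/wrist20.png

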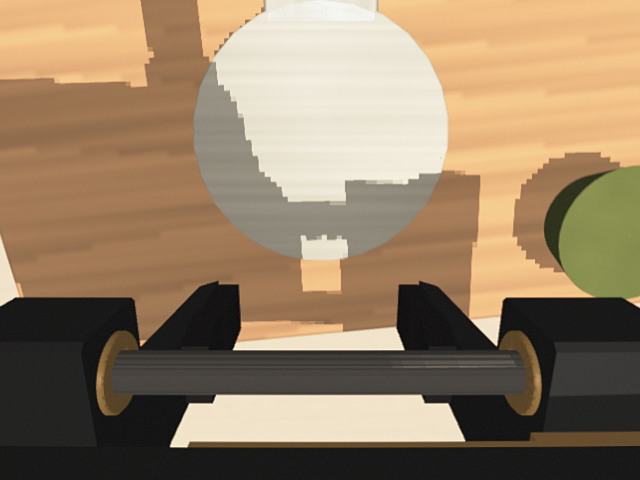

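View pics/z20.png

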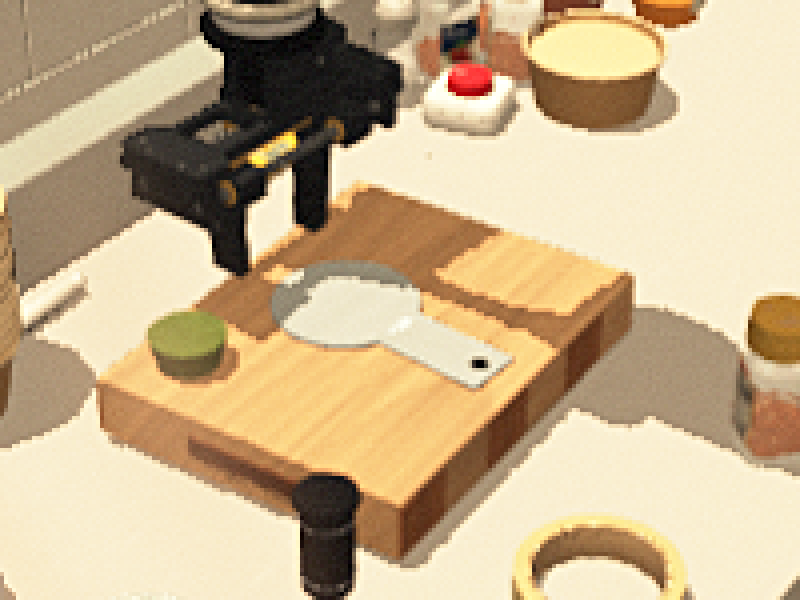

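```bash
python3 - <<'E'
from h import *
np.set_printoptions(precision=4,suppress=True)
im,c=load('wrist20.png')
print('rear',onz(c,320.5,260,.054),'L',onz(c,194,130,.054),'R',onz(c,447,130,.054),'blkrear',onz(c,300,336,.05),'tub',onz(c,545,235,.08))
im,c=load('wrist20.png');print(proj(c,[[.6824,-.0469,.0675]]))
E
```

```text
rear [ 0.6689 -0.0462  0.054 ] L [ 0.6155 -0.0906  0.054 ] R [0.6205 0.0036 0.054 ] blkrear [ 0.7046 -0.0569  0.05  ] tub [0.6555 0.0295 0.08  ]
[[320.5468 304.938 ]]
```

>>> step_arm(
  targets=[
    [[0, 0, 0.005], 0, 0.68],
    [[0, 0, 0.01], 0, 0.68],
    [[0, 0, 0.013], 0, 0.68],
    [[0, 0, 0.015], 0, 0.68],
    [[0, 0, 0.015], 0, 0.68],
    [[0, 0, 0.015], 0, 0.68],
    [[0, 0, 0.015], 0, 0.68],
  ],
)

```text
clock: 33.2
tcp_pos: [0.6841, -0.0471, 0.0642]
ee_rot: [0.726, 0.688, 0.0, 0.0]
wrist_force: [-0.0, 0.2, -0.7]
grip_width: 0.0599
```

```bash
python3 - <<'E'
from h import *
np.set_printoptions(precision=4,suppress=True)
s=r.observe();print(s['tcp_pos'],s['wrist_force'],s['joint_vel'])
E
```

```text
[ 0.6841 -0.0471  0.0642] [-0.0363  0.1598 -0.6902] [ 0.0004 -0.0016 -0.0026  0.0012 -0.0006 -0.001 ]
```

>>> step_arm(
  targets=[
    [[0, 0, 0.001], 0, 0.68],
    [[0, 0, 0.0018], 0, 0.68],
    [[0, 0, 0.0018], 0, 0.68],
    [[0, 0, 0.0018], 0, 0.68],
  ],
)

```text
clock: 33.53
tcp_pos: [0.684, -0.0471, 0.0623]
ee_rot: [0.726, 0.688, -0.0, -0.0]
wrist_force: [0.3, -0.2, -0.2]
grip_width: 0.0599
```

>>> step_arm(
  targets=[
    [[0, -0.003, 0], 0, 0.68],
    [[0, -0.006, 0], 0, 0.68],
    [[0, -0.009, 0], 0, 0.68],
    [[0, -0.012, 0], 0, 0.68],
    [[0, -0.015, 0], 0, 0.68],
    [[0, -0.018, 0], 0, 0.68],
    [[0, -0.021, 0], 0, 0.68],
    [[0, -0.024, 0], 0, 0.68],
    [[0, -0.027, 0], 0, 0.68],
    [[0, -0.03, 0], 0, 0.68],
    [[0, -0.033, 0], 0, 0.68],
    [[0, -0.036, 0], 0, 0.68],
    [[0, -0.036, 0], 0, 0.68],
    [[0, -0.036, 0], 0, 0.68],
  ],
)

```text
clock: 34.7
tcp_pos: [0.6478, -0.0452, 0.0623]
ee_rot: [0.726, 0.688, -0.0, -0.0]
wrist_force: [0.4, -0.2, -0.1]
grip_width: 0.0599
```

```bash
python3 - <<'E'
from h import *
np.set_printoptions(precision=4,suppress=True)
s=r.observe();print(s['tcp_pos'],s['wrist_force'],s['grip_width'])
im,c=snap('wrist','wrist21.png')
im,c=snap('side','side21.png')
cv2.imwrite('pics/z21.png',cv2.resize(im[170:320,200:400],(800,600),interpolation=3)[:,:,::-1])
E
```

```text
[ 0.6478 -0.0452  0.0623] [ 0.4    -0.2404 -0.0934] 0.0599330323682969
```

View pics/wrist21.png

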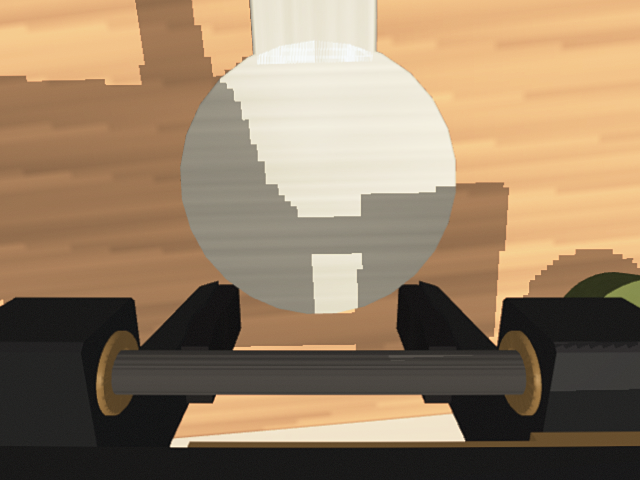

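View pics/z21.png

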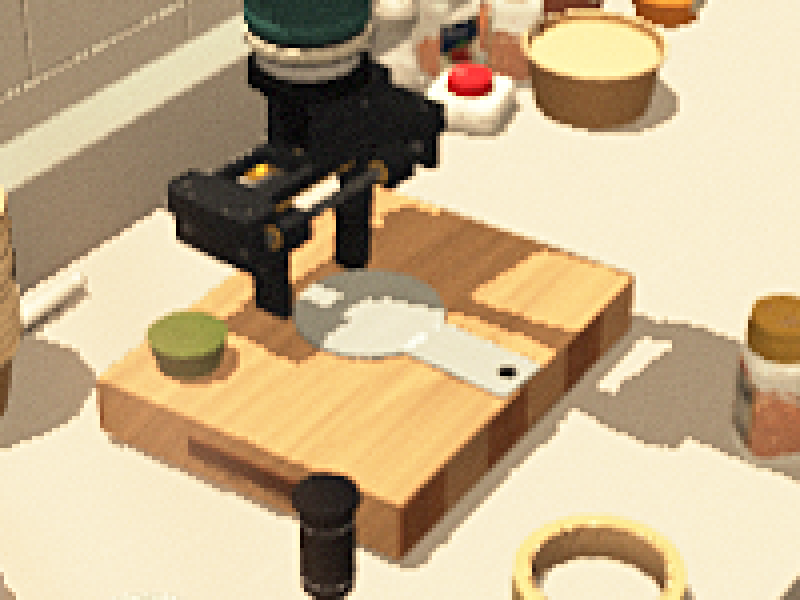

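```bash
python3 - <<'E'
from h import *
np.set_printoptions(precision=4,suppress=True)
im,c=load('wrist21.png')
print('rear',onz(c,320,313,.054),'L',onz(c,181,180,.054),'R',onz(c,456,180,.054),'tongue',onz(c,253,52,.054),onz(c,375.5,52,.054))
im,c=load('side21.png');f=lambda x,y:(200+x/4,170+y/4)
print('tipcorners',onz(c,*f(540,364),.054),onz(c,*f(503,395),.054),'hole',onz(c,*f(508,372),.054))
print('edge',onz(c,*f(400,505),.05),onz(c,*f(634,275),.05))
E
```

```text
rear [ 0.65   -0.0454  0.054 ] L [ 0.5974 -0.0908  0.054 ] R [0.6024 0.0041 0.054 ] tongue [ 0.5579 -0.0621  0.054 ] [ 0.56  -0.023  0.054]
tipcorners [ 0.4839 -0.0562  0.054 ] [ 0.4845 -0.017   0.054 ] hole [ 0.495  -0.0379  0.054 ]
edge [0.4766 0.0967 0.05  ] [ 0.4913 -0.1797  0.05  ]
```

>>> step_arm(
  targets=[
    [[0, -0.004, 0], 0, 0.68],
    [[0, -0.008, 0], 0, 0.68],
    [[0, -0.012, 0], 0, 0.68],
    [[0, -0.016, 0], 0, 0.68],
    [[0, -0.02, 0], 0, 0.68],
    [[0, -0.024, 0], 0, 0.68],
    [[0, -0.028, 0], 0, 0.68],
    [[0, -0.032, 0], 0, 0.68],
    [[0, -0.036, 0], 0, 0.68],
    [[0, -0.04, 0], 0, 0.68],
    [[0, -0.044, 0], 0, 0.68],
    [[0, -0.048, 0], 0, 0.68],
    [[0, -0.052, 0], 0, 0.68],
    [[0, -0.055, 0], 0, 0.68],
    [[0, -0.058, 0], 0, 0.68],
    [[0, -0.061, 0], 0, 0.68],
    [[0, -0.063, 0], 0, 0.68],
    [[0, -0.064, 0], 0, 0.68],
    [[0, -0.064, 0], 0, 0.68],
  ],
)

```text
clock: 36.38
tcp_pos: [0.5839, -0.0417, 0.0623]
ee_rot: [0.726, 0.688, -0.0, -0.0]
wrist_force: [0.1, 0.4, -0.1]
grip_width: 0.0601
```

```bash
python3 - <<'E'
from h import *
np.set_printoptions(precision=4,suppress=True)
s=r.observe();print(s['tcp_pos'],s['wrist_force'],s['grip_width'])
im,c=snap('wrist','wrist22.png')
im,c=snap('side','side22.png')
cv2.imwrite('pics/z22.png',cv2.resize(im[170:320,200:400],(800,600),interpolation=3)[:,:,::-1])
E
```

```text
[ 0.5839 -0.0417  0.0623] [ 0.1342  0.379  -0.1163] 0.06013642508122876
```

View pics/wrist22.png

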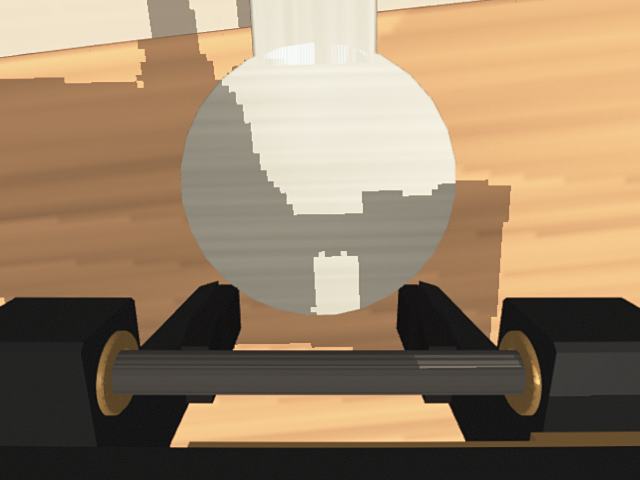

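View pics/z22.png

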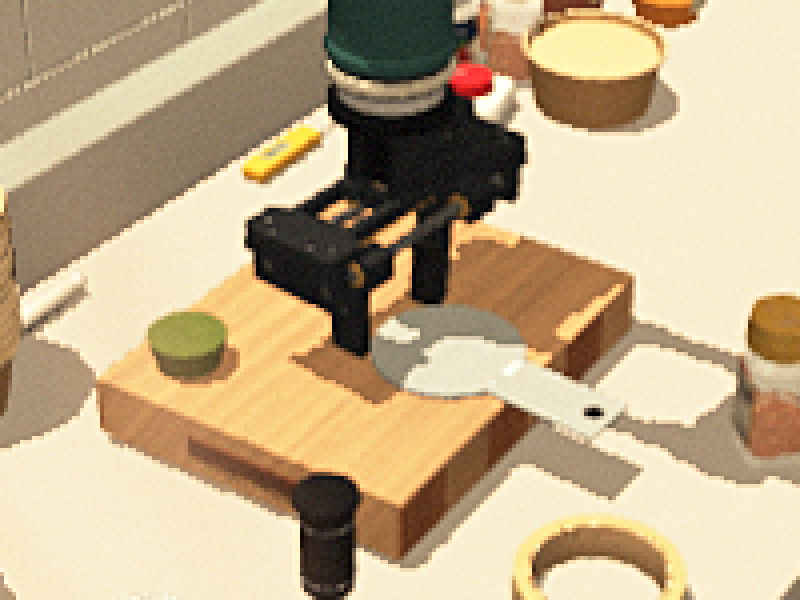

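>>> step_arm(
  targets=[
    [[0, 0.004, 0], 0, 0.68],
    [[0, 0.006, -0.01], 0, 0.68],
    [[0, 0.006, -0.05], 0, 0.68],
    [[0, -0.03, -0.05], 0, 0.68],
    [[-0.001, -0.07, -0.05], 0, 0.68],
    [[-0.001, -0.11, -0.05], 0, 0.68],
    [[-0.001, -0.126, -0.05], 0, 0.68],
    [[-0.001, -0.126, -0.05], 0, 0.68],
    [[-0.001, -0.126, -0.05], 0, 0.68],
    [[-0.001, -0.126, -0.05], 0, 0.68],
  ],
)

```text
clock: 37.32
tcp_pos: [0.4603, -0.0362, 0.1136]
ee_rot: [0.726, 0.688, 0.001, 0.001]
wrist_force: [0.1, -0.0, -0.3]
grip_width: 0.06
```

```bash
python3 - <<'E'
from h import *
np.set_printoptions(precision=4,suppress=True)
s=r.observe();print(s['tcp_pos'],s['wrist_force'],s['grip_width'],toolR()[:,0])
im,c=snap('wrist','wrist23.png')
print(proj(c,[list(s['tcp_pos'][:2])+[.054]]))
E
```

```text
[ 0.4603 -0.0362  0.1136] [ 0.0554 -0.0115 -0.3235] 0.0600108959296746 [ 0.0537  0.9986 -0.0002]
[[320.004  262.9337]]
```

View pics/wrist23.png

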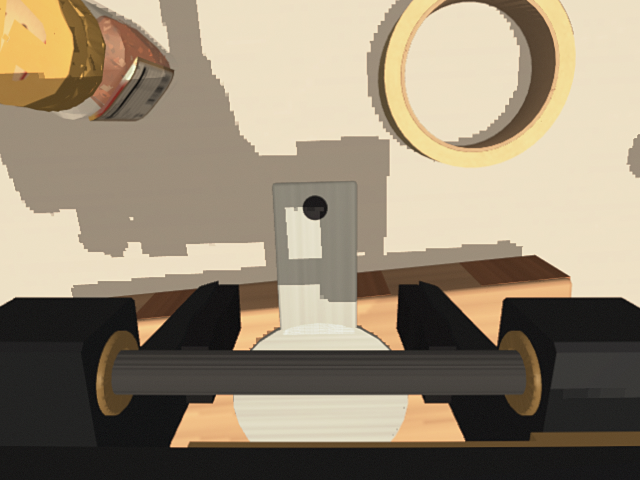

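```bash
python3 - <<'E'
from h import *
np.set_printoptions(precision=4,suppress=True)
im,c=load('wrist23.png')
a=onz(c,273,183,.054);b=onz(c,357,181,.054);print(a,b,(a+b)/2,np.linalg.norm(a-b))
l=onz(c,276.5,263,.054);q=onz(c,357,263,.054);print(l,q,(l+q)/2)
t=(a+b)/2; R=toolR(); print(R.T@(t-r.observe()['tcp_pos'])); print('hole',onz(c,315,208,.054))
print('edge',onz(c,370,276,.05),onz(c,240,290,.05))
E
```

```text
[ 0.4197 -0.0562  0.054 ] [ 0.4208 -0.0168  0.054 ] [ 0.4202 -0.0365  0.054 ] 0.03934129416510103
[ 0.4592 -0.0577  0.054 ] [ 0.4613 -0.018   0.054 ] [ 0.4603 -0.0378  0.054 ]
[-0.0024 -0.0403  0.0593]
hole [ 0.4326 -0.0372  0.054 ]
edge [ 0.4701 -0.0113  0.05  ] [ 0.4742 -0.0781  0.05  ]
```

>>> step_arm(
  targets=[
    [[-0.0015, 0, 0.02], -1.2, 0.68],
    [[-0.0015, 0, 0.04], -1.2, 0.68],
    [[-0.0015, 0, 0.058], -1.2, 0.68],
    [[-0.0015, 0, 0.068], -1.2, 0.68],
    [[-0.0015, 0, 0.068], -1.2, 0.68],
    [[-0.0015, 0, 0.068], -1.2, 0.68],
    [[-0.0015, 0, 0.068], -1.2, 0.68],
  ],
)

```text
clock: 37.95
tcp_pos: [0.4595, -0.0376, 0.0451]
ee_rot: [0.719, 0.695, 0.0, 0.001]
wrist_force: [0.2, 0.2, 0.5]
grip_width: 0.0602
```

```bash
python3 - <<'E'
from h import *
np.set_printoptions(precision=4,suppress=True)
s=r.observe();print(s['tcp_pos'],s['wrist_force'],s['grip_width'],toolR()[:,0])
im,c=snap('wrist','wrist24.png')
E
```

```text
[ 0.4595 -0.0376  0.0451] [0.2219 0.2028 0.4517] 0.06015737993034633 [ 0.0327  0.9995 -0.0001]
```

View pics/wrist24.png

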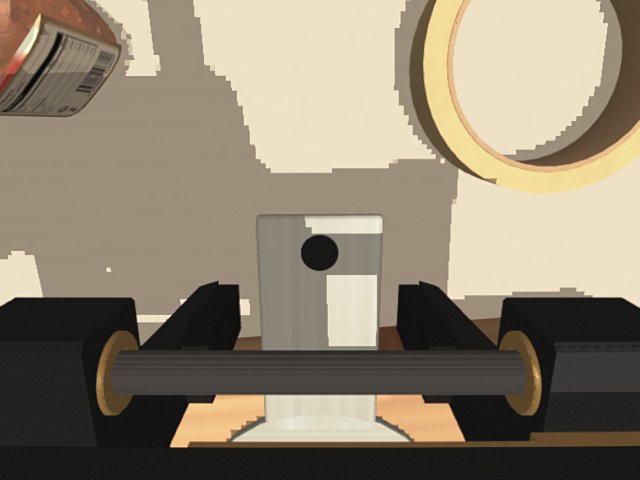

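>>> step_arm(
  targets=[
    [[0, 0, 0], 0, 0.4],
    [[0, 0, 0], 0, 0.2],
    [[0, 0, 0], 0, 0],
    [[0, 0, 0], 0, 0],
    [[0, 0, 0], 0, 0],
    [[0, 0, 0], 0, 0],
    [[0, 0, 0], 0, 0],
    [[0, 0, 0], 0, 0],
  ],
  grip_force=55,
)

```text
clock: 38.67
tcp_pos: [0.4586, -0.0375, 0.0447]
ee_rot: [0.719, 0.695, 0.0, 0.0]
wrist_force: [-0.5, 0.1, 3.1]
grip_width: 0.0381
```

>>> step_arm(
  targets=[
    [[0, 0, -0.005], 0, 0],
    [[0, 0, -0.01], 0, 0],
    [[0, 0, -0.02], 0, 0],
    [[0, 0, -0.03], 0, 0],
    [[0, 0, -0.03], 0, 0],
    [[0, 0, -0.03], 0, 0],
  ],
)

```text
clock: 39.17
tcp_pos: [0.4593, -0.0376, 0.0756]
ee_rot: [0.719, 0.695, 0.001, 0.001]
wrist_force: [0.7, 0.3, -0.9]
grip_width: 0.0378
```

```bash
python3 - <<'E'
from h import *
np.set_printoptions(precision=4,suppress=True)
s=r.observe();print(s['tcp_pos'],s['wrist_force'],s['torque'],s['grip_width'],toolR()[:,0])
im,c=snap('wrist','wrist25.png')
im,c=snap('side','side25.png')
cv2.imwrite('pics/z25.png',cv2.resize(im[170:320,200:400],(800,600),interpolation=3)[:,:,::-1])
E
```

```text
[ 0.4593 -0.0376  0.0756] [ 0.6907  0.3109 -0.8841] [ 0.073  -0.1277 -0.0145] 0.037832815310710574 [ 0.0328  0.9995 -0.0003]
```

View pics/wrist25.png

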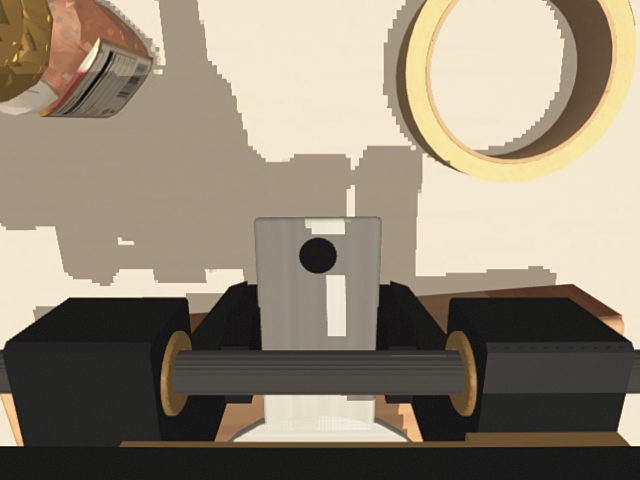

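View pics/z25.png

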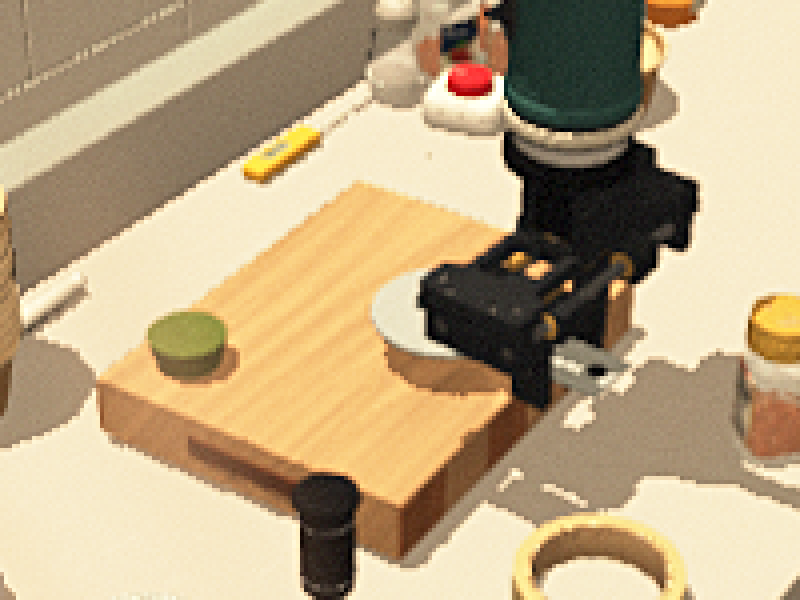

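>>> step_arm(
  targets=[
    [[0, 0, -0.01], 0, 0],
    [[0, 0, -0.025], 0, 0],
    [[0, 0, -0.045], 0, 0],
    [[0, 0, -0.065], 0, 0],
    [[0, 0, -0.085], 0, 0],
    [[0, 0, -0.105], 0, 0],
    [[0, 0, -0.125], 0, 0],
    [[0, 0, -0.145], 0, 0],
    [[0, 0, -0.16], 0, 0],
    [[0, 0, -0.17], 0, 0],
    [[0, 0, -0.17], 0, 0],
  ],
)

```text
clock: 40.18
tcp_pos: [0.4595, -0.0377, 0.2471]
ee_rot: [0.719, 0.695, 0.001, 0.002]
wrist_force: [0.1, -0.0, 0.0]
grip_width: 0.0381
```

>>> step_arm(
  targets=[
    [[0.01, -0.003, 0], 0, 0],
    [[0.03, -0.01, 0], 0, 0],
    [[0.05, -0.016, 0], 0, 0],
    [[0.073, -0.024, 0], 0, 0],
    [[0.096, -0.032, 0], 0, 0],
    [[0.119, -0.039, 0], 0, 0],
    [[0.142, -0.047, 0], 0, 0],
    [[0.165, -0.054, 0], 0, 0],
    [[0.188, -0.062, 0], 0, 0],
    [[0.211, -0.069, 0], 0, 0],
    [[0.234, -0.077, 0], 0, 0],
    [[0.257, -0.084, 0], 0, 0],
    [[0.28, -0.092, 0], 0, 0],
    [[0.303, -0.1, 0], 0, 0],
    [[0.326, -0.107, 0], 0, 0],
    [[0.348, -0.114, 0], 0, 0],
    [[0.368, -0.121, 0], 0, 0],
    [[0.382, -0.1255, 0], 0, 0],
    [[0.389, -0.128, 0], 0, 0],
    [[0.389, -0.128, 0], 0, 0],
  ],
)

```text
clock: 41.85
tcp_pos: [0.3415, 0.3562, 0.2427]
ee_rot: [0.718, 0.696, -0.001, -0.0]
wrist_force: [-0.2, -0.4, -0.6]
grip_width: 0.0381
```

```bash
python3 - <<'E'
from h import *
np.set_printoptions(precision=4,suppress=True)
s=r.observe();print(s['tcp_pos'],s['wrist_force'],s['grip_width'],toolR()[:,0])
im,c=snap('wrist','wrist26.png')
o=[]
for n in ['side','scene']:
    im,c=snap(n,n+'26.png');p=proj(c,[[.40,.3535,.19]])[0].astype(int)
    o.append(cv2.resize(im[p[1]-75:p[1]+75,max(p[0]-50,0):p[0]+50],(400,600),interpolation=3))
cv2.imwrite('pics/z26.png',np.hstack(o)[:,:,::-1])
E
```

```text
[0.3415 0.3562 0.2427] [-0.1832 -0.4228 -0.5951] 0.03806324076107066 [ 0.0307  0.9995 -0.0017]
```

View pics/wrist26.png

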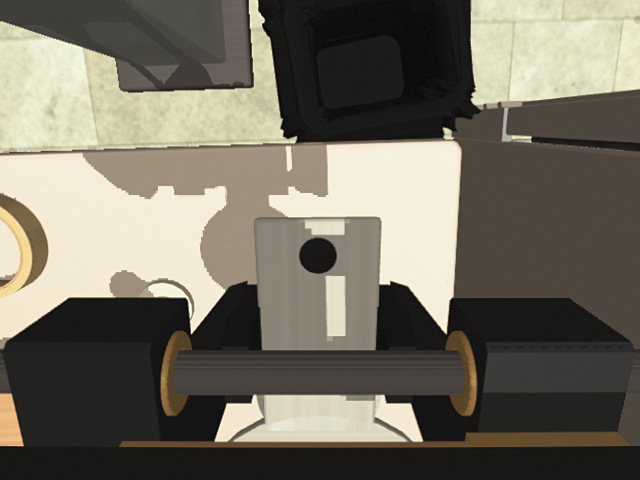

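View pics/z26.png

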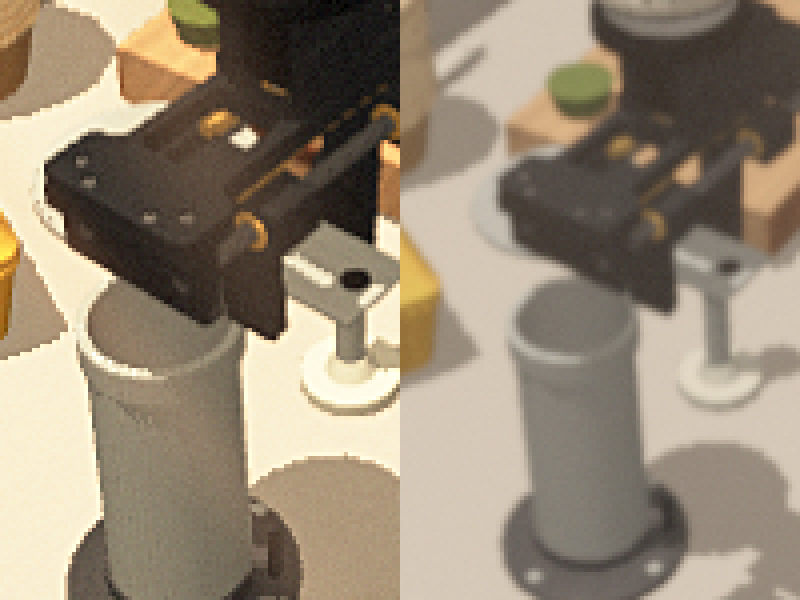

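>>> step_arm(
  targets=[
    [[0, 0, 0], 0, 0],
    [[0, 0, 0], 0, 0],
    [[0, 0, 0], 0, 0],
    [[0, 0, 0], 0, 0],
  ],
)

```text
clock: 42.33
tcp_pos: [0.3433, 0.355, 0.2445]
ee_rot: [0.719, 0.695, 0.0, 0.0]
wrist_force: [0.6, -0.2, -0.9]
grip_width: 0.0381
```

```bash
python3 - <<'E'
from h import *
np.set_printoptions(precision=4,suppress=True)
s=r.observe();print(s['tcp_pos'],s['wrist_force'],toolR()[:,0])
im,c=snap('wrist','wrist27.png')
im,c=snap('side','side27.png')
z=im[300:360,190:290]; cv2.imwrite('pics/z27.png',cv2.resize(im[270:390,190:300],None,fx=5,fy=5,interpolation=3)[:,:,::-1])
w,c=load('wrist27.png')
R=toolR();
for fn in ['wrist24.png','wrist25.png','wrist27.png']:
    im,_=load(fn); g=cv2.cvtColor(im,cv2.COLOR_RGB2GRAY).astype(int)
    col=g[195:235,270:295].mean(1); print(fn,195+np.argmax(np.abs(np.diff(col))), [int(x) for x in col[15:28]])
E
```

```text
[0.3433 0.355  0.2445] [ 0.6299 -0.1543 -0.9247] [0.0337 0.9994 0.0002]
wrist24.png 213 [144, 144, 145, 145, 107, 101, 114, 122, 126, 130, 133, 133, 133]
wrist25.png 216 [152, 152, 151, 152, 151, 153, 153, 110, 107, 121, 130, 133, 137]
wrist27.png 216 [202, 198, 196, 188, 184, 182, 181, 121, 100, 113, 122, 126, 129]
```

View pics/z27.png

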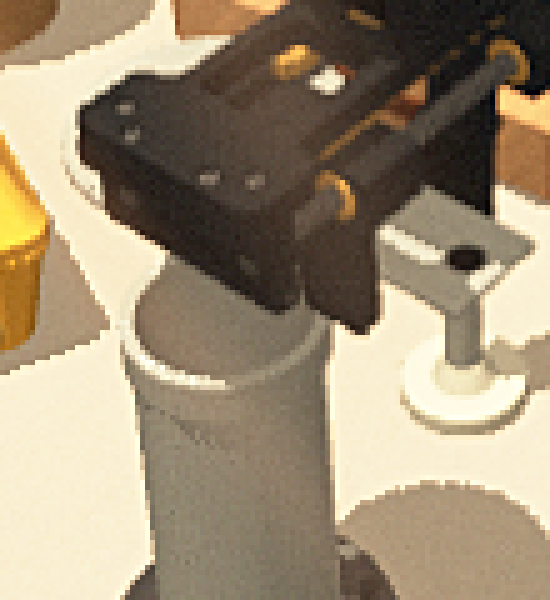

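```bash
python3 - <<'E'
from h import *
np.set_printoptions(precision=1,suppress=True)
R=toolR();T=np.array(r.observe()['tcp_pos'])
ex=R[:,0];ey=R[:,1]
im,c=load('side27.png')
for tilt in (0,4,8):   # disc droop deg
    t=np.radians(tilt)
    ax=ey*np.cos(t)+np.array([0,0,-1])*np.sin(t)
    G=T+np.array([0,0,.0085]) # top face
    C=G+ax*.0802
    tipc=[G-ax*.0388+ex*.02*s for s in(-1,1)]
    th=np.linspace(0,2*np.pi,60)
    circ=proj(c,[C+.048*(ax*np.cos(a)+ex*np.sin(a)) for a in th])
    q=(proj(c,tipc)-[190,270])*5; k=(circ-[190,270])*5
    print(tilt,'tip',q.tolist(),'disc leftmost',k[k[:,0].argmin()],'topmost',k[k[:,1].argmin()],'G hole',(proj(c,[G-ax*.0265])-[190,270])*5)
E
```

```text
0 tip [[540.3114943024898, 240.2832354189445], [456.3900401104789, 312.4654735096169]] disc leftmost [ 63.3 138.2] topmost [221.9  29.8] G hole [[467.7 258.7]]
4 tip [[540.0542360834999, 233.53875085873256], [455.9641458016429, 305.6246944045233]] disc leftmost [ 66.4 157.1] topmost [239.1  47.6] G hole [[467.4 254. ]]
8 tip [[539.3129837807777, 226.54679926244626], [455.0475565824587, 298.51808264196563]] disc leftmost [ 70.6 176.5] topmost [256.7  65.3] G hole [[466.8 249.2]]
```

>>> step_arm(
  targets=[
    [[0.0005, 0.0015, 0.01], 0, 0],
    [[0.0005, 0.0015, 0.025], 0, 0],
    [[0.0005, 0.0015, 0.04], 0, 0],
    [[0.0005, 0.0015, 0.055], 0, 0],
    [[0.0005, 0.0015, 0.065], 0, 0],
    [[0.0005, 0.0015, 0.071], 0, 0],
    [[0.0005, 0.0015, 0.073], 0, 0],
    [[0.0005, 0.0015, 0.073], 0, 0],
    [[0.0005, 0.0015, 0.073], 0, 0],
  ],
)

```text
clock: 43.18
tcp_pos: [0.3449, 0.3563, 0.1719]
ee_rot: [0.719, 0.695, 0.0, 0.0]
wrist_force: [-0.5, 0.9, -0.3]
grip_width: 0.0378
```

```bash
python3 - <<'E'
from h import *
np.set_printoptions(precision=4,suppress=True)
s=r.observe();print(s['tcp_pos'],s['wrist_force'],toolR()[:,0]); print(s['tcp_pos']+.0802*toolR()[:,1])
o=[]
for n in ['side','scene']:
    im,c=snap(n,n+'28.png');p=proj(c,[[.41,.3535,.18]])[0].astype(int)
    o.append(cv2.resize(im[p[1]-60:p[1]+60,max(p[0]-40,0):p[0]+40],(400,600),interpolation=3))
cv2.imwrite('pics/z28.png',np.hstack(o)[:,:,::-1])
E
```

```text
[0.3449 0.3563 0.1719] [-0.5284  0.8661 -0.266 ] [0.0327 0.9995 0.0007]
[0.4251 0.3537 0.172 ]
```

View pics/z28.png

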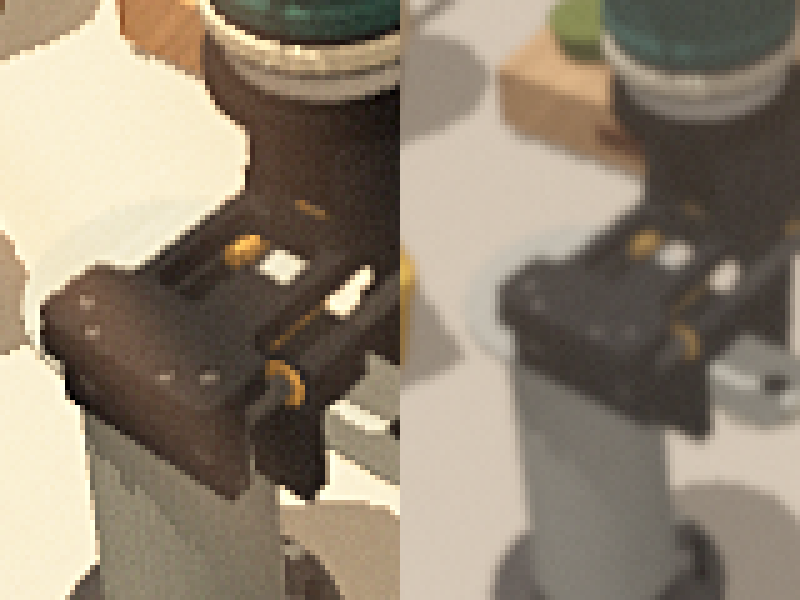

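Centred by the numbers: (0.4251, 0.3537) against the tube at (0.425, 0.353). I'll lower gently now.

>>> step_arm(
  targets=[
    [[0, 0, 0.002], 0, 0],
    [[0, 0, 0.004], 0, 0],
    [[0, 0, 0.005], 0, 0],
    [[0, 0, 0.005], 0, 0],
    [[0, 0, 0.005], 0, 0],
  ],
)

```text
clock: 43.7
tcp_pos: [0.3445, 0.3559, 0.1663]
ee_rot: [0.719, 0.695, -0.0, -0.0]
wrist_force: [-0.6, 0.8, -0.8]
grip_width: 0.038
```

>>> step_arm(
  targets=[
    [[0, 0, 0.0005], 0, 0],
    [[0, 0, 0.001], 0, 0],
    [[0, 0, 0.001], 0, 0],
    [[0, 0, 0.001], 0, 0],
  ],
)

```text
clock: 44.03
tcp_pos: [0.3446, 0.356, 0.1654]
ee_rot: [0.719, 0.695, 0.0, 0.0]
wrist_force: [-0.2, 0.2, -1.1]
grip_width: 0.0382
```

>>> step_arm(
  targets=[
    [[0, 0, 0.0005], 0, 0],
    [[0, 0, 0.001], 0, 0],
    [[0, 0, 0.001], 0, 0],
    [[0, 0, 0.001], 0, 0],
  ],
)

```text
clock: 44.37
tcp_pos: [0.3446, 0.356, 0.1646]
ee_rot: [0.719, 0.695, 0.0, -0.0]
wrist_force: [-1.5, -0.2, 1.1]
grip_width: 0.0384
```

>>> step_arm(
  targets=[
    [[0, 0, 0.0005], 0, 0],
    [[0, 0, 0.001], 0, 0],
    [[0, 0, 0.001], 0, 0],
    [[0, 0, 0.001], 0, 0],
  ],
)

```text
clock: 44.7
tcp_pos: [0.3446, 0.356, 0.1636]
ee_rot: [0.719, 0.695, 0.0, -0.0]
wrist_force: [-0.7, 0.0, 1.8]
grip_width: 0.0385
```

>>> step_arm(
  targets=[
    [[0, 0, -0.0007], 0, 0.43],
    [[0, 0, -0.0007], 0, 0.46],
    [[0, 0, -0.0007], 0, 0.5],
    [[0, 0, -0.0007], 0, 0.6],
    [[0, 0, -0.0007], 0, 0.7],
    [[0, 0, -0.0007], 0, 0.75],
    [[0, 0, -0.0007], 0, 0.75],
    [[0, 0, -0.0007], 0, 0.75],
    [[0, 0, -0.0007], 0, 0.75],
  ],
  grip_force=20,
)

```text
clock: 45.45
tcp_pos: [0.3446, 0.3559, 0.1641]
ee_rot: [0.719, 0.695, -0.0, 0.0]
wrist_force: [0.4, -0.2, 0.1]
grip_width: 0.0665
```

```bash
python3 - <<'E'
from h import *
np.set_printoptions(precision=4,suppress=True)
s=r.observe();print(s['tcp_pos'],s['wrist_force'],s['grip_width'])
im,c=snap('wrist','wrist29.png')
E
```

```text
[0.3446 0.3559 0.1641] [ 0.436  -0.1806  0.0821] 0.06653238738285432
```

View pics/wrist29.png

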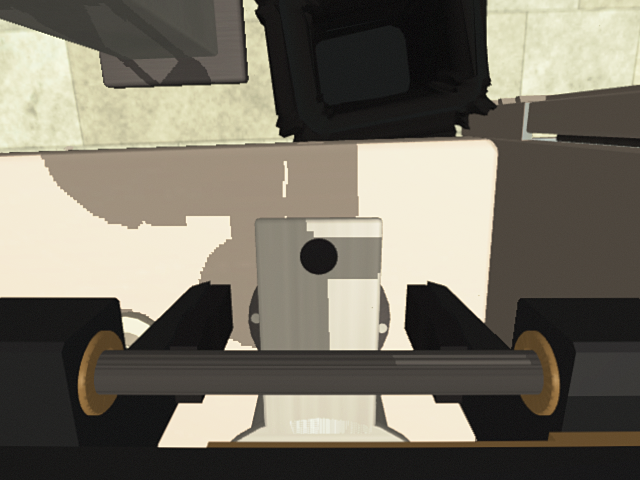

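Released, with the tongue clear of both fingers. I'll rise straight up and then back away.

>>> step_arm(
  targets=[
    [[0, 0, -0.005], 0, 0.75],
    [[0, 0, -0.015], 0, 0.75],
    [[0, 0, -0.035], 0, 0.75],
    [[0, 0, -0.06], 0, 0.75],
    [[0, 0, -0.09], 0, 0.75],
    [[-0.02, 0.02, -0.12], 0, 0.75],
    [[-0.06, 0.06, -0.14], 0, 0.75],
    [[-0.1, 0.09, -0.14], 0, 0.75],
    [[-0.1, 0.09, -0.14], 0, 0.75],
    [[-0.1, 0.09, -0.14], 0, 0.75],
    [[-0.1, 0.09, -0.14], 0, 0.75],
  ],
)

```text
clock: 46.42
tcp_pos: [0.4321, 0.2523, 0.3053]
ee_rot: [0.72, 0.694, 0.001, 0.0]
wrist_force: [0.4, 1.0, -0.1]
grip_width: 0.0662
```

```bash
python3 - <<'E'
from h import *
np.set_printoptions(precision=4,suppress=True)
s=r.observe();print(s['tcp_pos'],s['wrist_force'],s['grip_width'])
im,c=snap('wrist','wrist30.png'); print(proj(c,[[.425,.353,.174]]))
im,c=snap('side','side30.png'); cv2.imwrite('pics/z30.png',cv2.resize(im[240:440,180:380],(600,600),interpolation=3)[:,:,::-1])
E
```

```text
[0.4321 0.2523 0.3053] [ 0.3795  0.9508 -0.0592] 0.0661740077156082
[[472.8671 211.9855]]
```

View pics/wrist30.png

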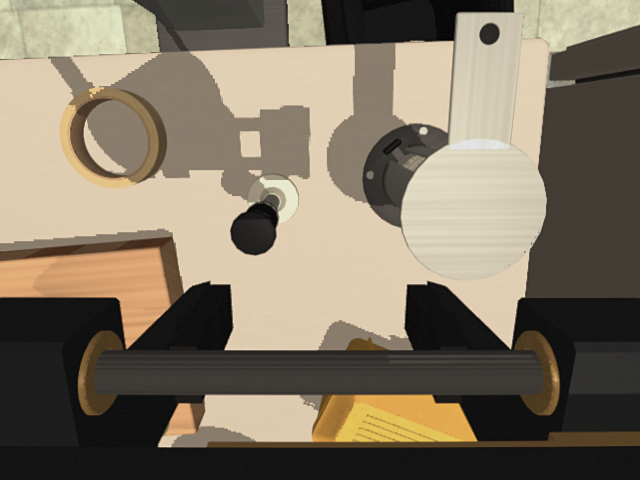

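View pics/z30.png

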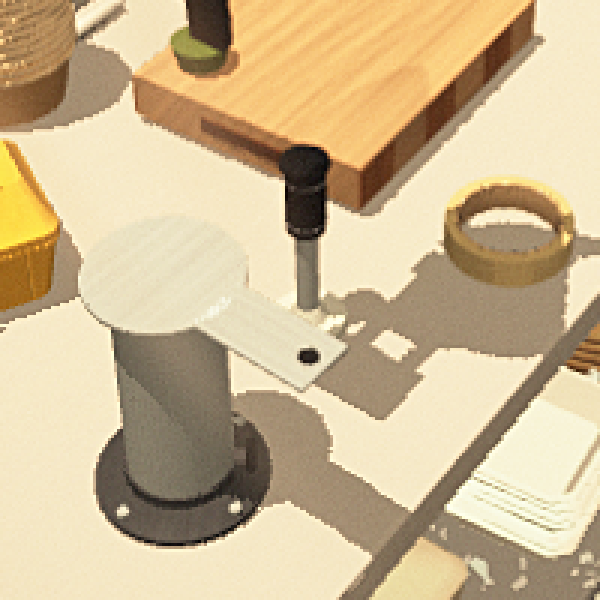

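```bash
python3 - <<'E'
from h import *
np.set_printoptions(precision=4,suppress=True)
im,c=load('side30.png');print('side lid',onz(c,234.7,331.3,.174),'tube before (.4222,.3562)')
im,c=load('wrist30.png');print('wrist lid',onz(c,474,210,.174), onz(c,401,210,.174),onz(c,547,210,.174))
im,c=snap('scene','scene31.png')
s=r.observe();print(s['clock'],s['wrist_force'])
cv2.imwrite('pics/z31.png',cv2.resize(im[150:400,200:450],(600,600),interpolation=3)[:,:,::-1])
E
```

```text
side lid [0.4232 0.3564 0.174 ] tube before (.4222,.3562)
wrist lid [0.4237 0.3537 0.174 ] [0.422  0.3059 0.174 ] [0.4254 0.4017 0.174 ]
46.5667 [-0.0973  0.1647  0.0396]
```

View pics/z31.png

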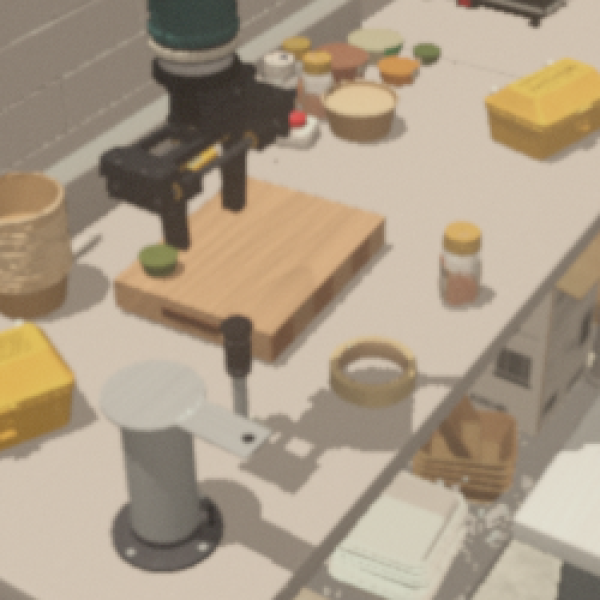

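The lid is flat and within about 1–2 mm of the tube axis. The plunger is upright, the other things are where they were, and no pack is left on the table.

```bash
python3 -c "
from workcell import ticket
print(ticket.sign_off())"
```

```text
the job is handed in; nothing more can be done
None
```

I restocked the dispenser and handed the job in at about 46.6 s, well inside the 210 s limit. No verdict was reported.

- **Packs:** Only two packs were on the table. Both went down the tube mouth up. I rammed the column after each one.
- **Final ram:** The column stopped at the level expected with the lift disc fully down, its top about 112 mm above the table. It held there with the wrist reading 27.5 N.
- **Plunger:** It stands upright on the table in its original spot.
- **Lid:** I slid the lid flat over the block's front edge until about 65 mm of its 71 mm tongue hung clear. I then pinched the tongue and laid the lid on the tube.

**Last checks:**
- The lid lies flat, and the wrist and side cameras both put it within about 1–2 mm of the tube axis.
- The tub, tape roll and spice jar looked unmoved in the last pictures.
- The gripper is clear and reads no contact force.

**Disagreements:**
- The fixed cameras read positions up to about 8 mm off the wrist camera, so I worked from the wrist camera.
- Pack heights read off the rim size in the wrist pictures came out about 10–15 mm high. For the final depth I relied on the plunger height and force.

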